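# Load the locking spindle with seat post clamps

### The arm

A 6-joint arm with a two-finger parallel gripper is mounted at the origin on the work surface. World frame = base frame: x ahead of the robot, y to its left, z up, the work surface at z = 0. Lengths are in m, angles in rad, forces in N, time in s.
With the tool pointing down it reaches from about 0.3 to 0.75 m from the base axis. Payload 8.5 kg.
Tool frame: the origin (TCP) lies at the very end of the fingers, on their centre line; the grasp point (between the pads) lies 19 mm behind it; x points along the fingers, y is the direction in which the jaws open and shut, and the axes are right-handed (so a half turn about x gives the same grasp; the last joint's range is limited). The gripper opens to 85 mm and grips with 20 to 120 N. Pads are 22 mm wide; open, the fingers measure 114 mm over their backs; the gripper's body (76 mm by 85 mm) begins 54 mm behind the grasp point. The pads swing forward as they close: fully open they stand 13 mm farther back than shut.
Start: joints at [0.919, 0.381, 1.297, -0, 1.464, -0.215], TCP at [0.233, 0.498, 0.231] pointing down, gripper open.
Joint ranges: [-3.11, 3.11], [-0.89, 2.33], [0.22, 2.48], [-1.42, 4.56], [0.17, 2.85], [-2.88, 2.88]. Speed limits (rad/s): [2.39, 2.39, 3.14, 3.14, 3.14, 3.14].

### API

Orientations are given as a unit quaternion [w, x, y, z].
In Python, from rig import * gives the robot as it stands.
- The arm moves only by the shell command python3 -m inch 'ROWS' [FORCE]. ROWS is JSON, a list of rows, each an object of numbers: "tx", "ty", "tz": the shift along the world's x, y, z in units of 40 mm (1.0 is 40 mm); "rx", "ry", "rz": the turn, a rotation vector about the world's x, y, z in units of 6 degrees (1.0 is 6 degrees); "claw": the closure, from -1 (fully open) to 1 (shut), so that 0 is half open. In form: [{"tx": .., "ty": .., "tz": .., "rx": .., "ry": .., "rz": .., "claw": ..}, ...]. A call has 1 to 20 rows; each row shifts and turns the commanded pose from where the row before left it; what a row does not reach is not made up. A row lasts 1/10 s, in which the tool goes at most 50 mm and 8.59 degrees, less where a joint would pass 70% of its speed; a pose out of reach is approached as far as the arm can. A call is refused whole if a number of a shift passes 1 or a number of a turn 1, either way. A call with a gripper value outside its range is refused whole. The fingers move at their own pace and stop on an object; FORCE is the grip in N (left out, the last holds). Time passes only in rows, so rows that do not move let the fingers close. It gives the time, the measured TCP pose, the force and the opening at its end, in the units of the state.
- get_obs(): the state, without advancing time (a new reading comes with each control period).
- camera(name): name is "side" or "top"; returns the picture (384x512x3 uint8, red, green, blue); there is no depth.
- camera_model(name): a dict with "intrinsics" (3x3 intrinsics, pixels), "k1" (the pictures are not rectified: a ray, as slopes to the right and down, at radius r is drawn at 1 + k1 r^2 times it, then the intrinsics apply), "R" (3x3) and "t" (3): a world point X has camera coordinates R X + t. Camera axes: x right, y down, z forward; pixel columns grow to the right and rows downward; lengths in m; the calibration is good to about 2 mm. A picture is of the moment at which its call begins. camera_model takes no time and is no camera call.
- sign_off(): hands the job in, once; it reports no verdict.
The state is a dict: "clock": time; "joint_positions": joint angles; "dq": joint speeds; "effort": joint torques, N m; "tcp_pos": TCP position; "tcp_rot": TCP orientation; "ft_force": force on the tool from outside, world axes, zero at the start; "ft_torque": the same for the moment, N m; "width": opening from 0.0 (shut) to 1.0 (fully open).
Only numpy, scipy, OpenCV 4.12 (cv2) and the standard library are available. Lean on these libraries where they do the work, as an engineer would, in place of code of your own. Each camera call takes 0.05 s, during which the arm holds its last target. There are 200 camera calls.

### The job

Put every seat post clamp from the tray onto the locking spindle: take the key from its stand, push it fully home in the lock, turn it clockwise as far as it goes, swing the red arm clear until it drops into its low notch, and slide the clamps down over the post so that they lie flat in a stack. Then swing the arm back until it is closed over the post, turn the key back to lock it, and stand the key in its stand again. Leave the other things on the bench and in the tray where they are.

Things in the scene. Friction and masses are not known exactly. Their poses are not given: they have to be found in the camera images.
- key: key, steel blade and green plastic head, standing blade down in its stand at the start. Origin: tip of the blade, z up to the head. Blade 10 mm (its x) by 4 (y), 30 long; shoulder 16 x 9 from z = 30 to 35 mm; flat head 30 wide (x), 10 thick (y), z = 35 to 67 mm: grip it across its 10 mm. 40 to 65 g. Either way round fits.
- key_stand: dark wooden block 50 x 40 mm, 42 mm high, fixed, with a slot 13 mm (its x) by 7 mm (its y) and 34 mm deep in the middle of its top, mouth flared by 3 mm. Origin: centre of its underside.
- stand_home (a point): where the key's origin is when it stands in its stand: on the slot's axis, 12 mm above the bench, the key's shoulder resting on the block's top; x along the slot's length.
- spindle: locking spindle, fixed: grey base 110 mm (its x) by 250 (y), 12 thick; origin on the bench under the arm's pivot. Steel post at its y = -85 mm; blue drum, radius 34, 50 high, under the pivot; blue lock housing 60 x 60, 50 high, at y = +75. The red swing arm covers the post at the start, locked by a hidden bolt. The pillar and arm reach 97 mm up.
- post_foot (a point): on the post's axis at the top of the base plate (12 mm above the bench), where the first clamp lies. The post is 27 mm in diameter (2.5 mm clearance all round in a clamp) and its tapered top is 63 mm above this point. Three clamps stack to 42 mm.
- pivot (a point): on the upright axis about which the arm swings, 90 mm above the bench; fixed.
- swing (a joint): red swing arm (rad): 0 = closed, its cap over the post; grows clockwise seen from above; 1.5 = open, in the low notch, pointing to the robot. A cam lifts arm and grip evenly by 5 mm up to 0.6 rad, then lets them down evenly to 10 mm below the closed height at 1.3 rad and beyond. Sprung down: takes 3 to 8 N at the grip; stays in the notch or closed. Locked, it only yields about 0.1 rad.
- swing_grip (a point): middle of the arm's upright black grip: a round peg 16 mm in diameter, 28 mm tall (12 mm above this point, 16 mm below down to the arm's upper face), 85 mm from the pivot axis, directly above the end cap (40 mm in diameter). Moves with the arm, including its lift.
- plug (a joint): angle of the brass lock cylinder (rad): 0 = locked, grows clockwise seen from above, 1.3 = end stop, unlocked (the hidden bolt is clear of the arm above about 1.0). Turns (about 0.1 N m) only with the key fully home, otherwise it jams within 0.2 rad; stays where it is left.
- keyway (a point): centre of the keyway's mouth on the flat top of the lock cylinder, 50 mm above the bench, turning with it. Slot 11.2 mm (its x) by 5.2 mm (its y), mouth flared by 2 mm; the key has some 0.1 rad of play in it; the key goes straight down, blade width along x. The lock cylinder is 20 mm square.
- key_home (a point): where the key's origin is when fully home: 30 mm below the mouth, its shoulder resting on the cylinder. In the last 7 mm the key presses down a spring tumbler (3 to 5 N). Turned by over 0.2 rad, the tumbler stays down and the key stays home by itself; back at 0 the tumbler lifts a loose key some 7 mm.
- tray: shallow light-wood tray 280 mm (its x) by 360 mm (its y), walls 14 mm high and 5 mm thick, floor 5 mm thick, fixed. Origin: centre of its underside.
- clamp_a: bare aluminium seat post clamp lying flat: ring 40 mm outside, 32 mm inside diameter, 14 mm high, 35 to 70 g, with one bolt boss 14 mm wide (bolt 18 mm) reaching 28.5 mm from the centre along its own +x. Origin: centre of the underside, z up. Grip it across its outside, 40 mm, crosswise to the boss. May be absent (None)
- clamp_b: red seat post clamp lying flat: ring 40 mm outside, 32 mm inside diameter, 14 mm high, 35 to 70 g, with one bolt boss 14 mm wide (bolt 18 mm) reaching 28.5 mm from the centre along its own +x. Origin: centre of the underside, z up. Grip it across its outside, 40 mm, crosswise to the boss. May be absent (None)
- clamp_c: dark steel seat post clamp lying flat: ring 40 mm outside, 32 mm inside diameter, 14 mm high, 35 to 70 g, with one bolt boss 14 mm wide (bolt 18 mm) reaching 28.5 mm from the centre along its own +x. Origin: centre of the underside, z up. Grip it across its outside, 40 mm, crosswise to the boss. May be absent (None)
- clamp_d: blue seat post clamp lying flat: ring 40 mm outside, 32 mm inside diameter, 14 mm high, 35 to 70 g, with one bolt boss 14 mm wide (bolt 18 mm) reaching 28.5 mm from the centre along its own +x. Origin: centre of the underside, z up. Grip it across its outside, 40 mm, crosswise to the boss. May be absent (None)
- light: yellow plastic bike light 50 x 32 x 26 mm in the tray; bystander
- pad_0: black rubber brake pad 50 x 12 x 11 mm in the tray; bystander
- pad_1: second brake pad, the same; bystander
- dish: small white ceramic dish of bolts, 76 mm across, 30 mm high; bystander
- socket_wrench: stainless socket wrench lying flat, about 195 mm long along its x, up to 22 mm high; bystander
- lube: small upright bottle, 40 mm across, 120 mm high; bystander
- tyre_lever: blue plastic tyre lever lying flat, 110 mm long, 16 mm wide, 8 mm high; bystander

How it is judged:
On the way, in this order (a step that is already met when the one before it is completed fails the run):
1. the key is fully home in the lock (horizontal distance between key and key_home below 0.003 m and z of key in the frame of key_home below 0.003 m), for 0.1 s.
2. the key, fully home, has turned the lock to unlocked (over 1.1 rad) (all of step 1 and value of joint plug above 1.1 rad), for 0.1 s.
3. the arm is open, in its low notch (over 1.4 rad) (value of joint swing above 1.4 rad), for 0.2 s.
4. every clamp lies on the post (horizontal distance between each of clamp_a, clamp_b, clamp_c, clamp_d and post_foot below 0.005 m and z of each of clamp_a, clamp_b, clamp_c, clamp_d in the frame of post_foot below 0.048 m and angle between each of clamp_a, clamp_b, clamp_c, clamp_d's own z axis and vertical below 0.15 rad), for 0.2 s.
5. the arm is closed again over the post (under 0.08 rad) (value of joint swing below 0.08 rad), for 0.2 s.
6. the lock is turned back to locked (under 0.12 rad) (value of joint plug below 0.12 rad), for 0.1 s.
At the end, for the whole second after the job is handed in: Every clamp lies flat (0.15 rad) on the post, within 5 mm of its axis, underside less than 48 mm above its foot; arm closed (under 0.08 rad), lock locked (under 0.12 rad), key at rest in its stand, within 7 mm of home and 0.2 rad of upright (all of step 4 and value of joint swing below 0.08 rad and value of joint plug below 0.12 rad and distance between key and stand_home below 0.007 m and angle between key's own z axis and vertical below 0.2 rad and linear speed of key below 0.02 m/s); the robot touches nothing.
It fails at once if a bystander (light, brake pads, dish, socket wrench, bottle, tyre lever) is moved by more than 30 mm (distance of any of light, pad_0, pad_1, dish, socket_wrench, lube, tyre_lever from where it was at the start of the episode above 0.03 m).
It fails at once if the bottle is tipped over (angle between lube's own z axis and vertical above 0.6 rad).
Of clamp_a, clamp_b, clamp_c, clamp_d only 2 to 3 are there at a start; the rules pass over those that are not, and their reading is None.
At some moment in a run one of clamp_a, clamp_b, clamp_c, clamp_d may be knocked a few centimetres aside while the robot is not near it.
It also fails if it takes over 210 s, if anything falls off the work surface, if the arm or the gripper's body presses on something with over 40 N, if the wrist force passes 120 N, or if a joint passes its speed limit or range.

## Working session

There is one attempt and no reset: what is moved stays moved. The work goes in short steps, Python scripts to look and compute and a shell command to move; the robot and the scene stay as the last step left them, time stands still between calls to the robot, and variables do not carry over. Pictures are saved under pics/ and viewed, about 12 in all and at most 16, crops included, and the job is handed in when it is done.

```bash
ls; mkdir -p pics; cat > h.py <<'E'
from rig import *
import numpy as np, cv2
def snap(cam,name,crop=None,scale=1):
    im=camera(cam)[:,:,::-1].copy()
    cv2.imwrite(f'pics/{cam}_{name}_raw.png',im)
    if crop: u0,v0,u1,v1=crop; im=im[v0:v1,u0:u1]
    im=cv2.resize(im,None,fx=scale,fy=scale,interpolation=cv2.INTER_CUBIC)
    cv2.imwrite(f'pics/{name}.png',im)
def K(c):
    m=camera_model(c); return m,np.array(m['intrinsics']),np.array([m['k1'],0,0,0,0.]),np.array(m['R']),np.array(m['t'])
def proj(c,P):
    m,k,d,R,t=K(c); return cv2.projectPoints(np.atleast_2d(np.array(P,float)),cv2.Rodrigues(R)[0],t,k,d)[0][:,0]
def back(c,uv,z):
    m,k,d,R,t=K(c); p=cv2.undistortPoints(np.atleast_2d(np.array(uv,float))[:,None],k,d)[:,0]
    r=np.c_[p,np.ones(len(p))]@R; C=-R.T@t
    return C+r*((z-C[2])/r[:,2])[:,None]
E
python3 - <<'E'
from h import *
np.set_printoptions(precision=4,suppress=True)
for c in('side','top'):
    m,k,d,R,t=K(c);print(c,k.tolist(),d[0],'C',-R.T@t,'fwd',R[2]);snap(c,'a_'+c,None,1.5)
print(get_obs())
E
```

```text
pics
side [[382.12332844434013, 0.0, 258.8407783702789], [0.0, 382.12332844434013, 193.18590938702377], [0.0, 0.0, 1.0]] -0.0743613886926184 C [ 0.0707 -0.4518  0.5736] fwd [ 0.6089  0.5683 -0.5533]
top [[435.42283009241766, 0.0, 254.12554480115358], [0.0, 435.42283009241766, 199.01811471286797], [0.0, 0.0, 1.0]] 0.04256108027377904 C [0.5232 0.0407 1.2196] fwd [ 0.076   0.0239 -0.9968]
{'clock': 0.1, 'joint_positions': array([ 0.9187,  0.3811,  1.2982, -0.    ,  1.4636, -0.2153]), 'dq': array([ 0.0003, -0.0003, -0.0017,  0.0008,  0.0009, -0.0005]), 'effort': array([  0.0047, -44.9223, -23.1659,  -0.0002,   0.0036,  -0.    ]), 'tcp_pos': array([0.2325, 0.4981, 0.2308]), 'tcp_rot': array([ 0.6901,  0.1528,  0.6905, -0.1536]), 'ft_force': array([-0.0216, -0.295 ,  1.2219]), 'ft_torque': array([ 0.0431, -0.0088, -0.0065]), 'width': 0.9985339384672773}
```

View pics/a_top.png

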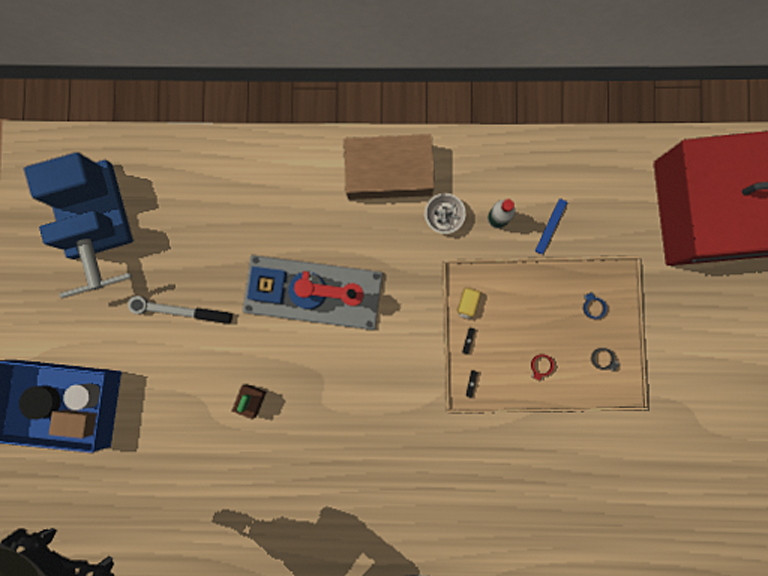

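View pics/a_side.png

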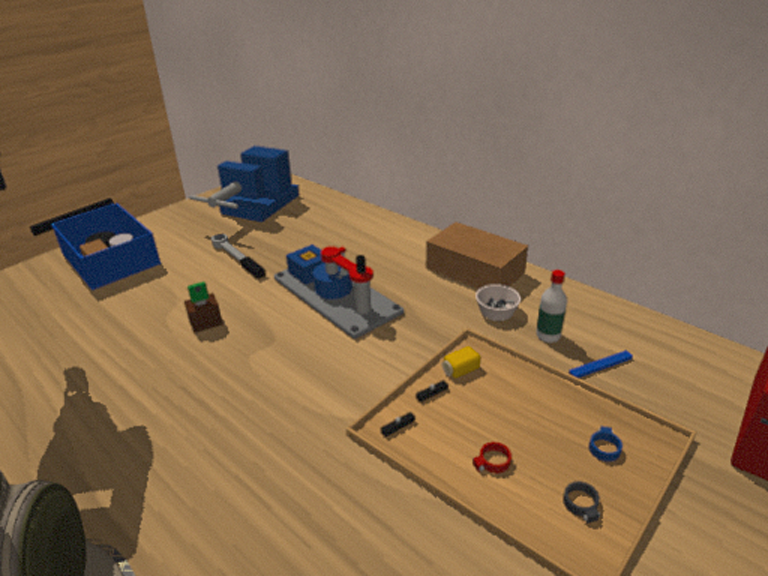

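```bash
python3 - <<'E'
from h import *
t=cv2.imread('pics/top_a_top_raw.png');s=cv2.imread('pics/side_a_side_raw.png')
def c(im,u0,v0,u1,v1,f): return cv2.resize(im[v0:v1,u0:u1],None,fx=f,fy=f,interpolation=cv2.INTER_CUBIC)
M=np.zeros((600,800,3),np.uint8)
def put(i,x,y): M[y:y+i.shape[0],x:x+i.shape[1]]=i
put(c(t,160,165,260,225,5),0,0)       # top spindle
put(c(t,150,250,200,285,5),520,0)     # top key
put(c(s,180,160,275,225,5),0,270+5)     # side spindle
put(c(s,120,185,155,222,6),520,275)
cv2.imwrite('pics/m1.png',M)
E
```

```text
(no output)
```

View pics/m1.png

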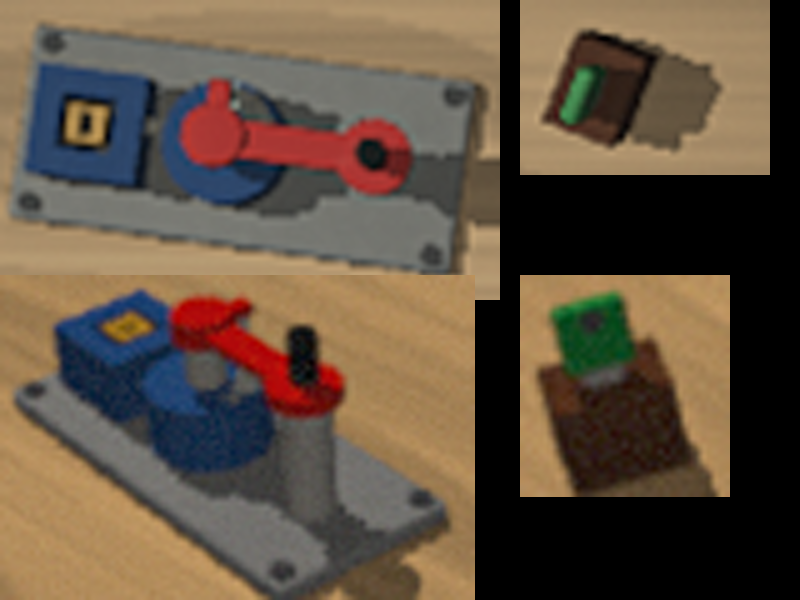

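```bash
cat > fit.py <<'E'
from h import *
from scipy.optimize import minimize
UP=4
def prism(pts,z0,z1): p=np.array(pts,float); return np.r_[np.c_[p,np.full(len(p),z0)],np.c_[p,np.full(len(p),z1)]]
circ=lambda r,n=24:[(r*np.cos(a),r*np.sin(a)) for a in np.linspace(0,2*np.pi,n,endpoint=False)]
box=lambda x0,x1,y0,y1:[(x0,y0),(x1,y0),(x1,y1),(x0,y1)]
CLAMP=[prism(circ(.02),0,.014),prism(box(.015,.0285,-.007,.007),0,.014)]
KEYHEAD=[prism(box(-.015,.015,-.005,.005),.035,.067)]
def render(cam,parts,x,y,z,yaw,roi):
    u0,v0,u1,v1=roi; m=np.zeros(((v1-v0)*UP,(u1-u0)*UP),np.uint8)
    c,s=np.cos(yaw),np.sin(yaw)
    for P in parts:
        W=np.c_[P[:,0]*c-P[:,1]*s+x,P[:,0]*s+P[:,1]*c+y,P[:,2]+z]
        q=(proj(cam,W)-[u0,v0]+.5)*UP-.5
        cv2.fillConvexPoly(m,cv2.convexHull(np.round(q*16).astype(np.int32)),255,shift=4)
    return cv2.resize(m,(u1-u0,v1-v0),interpolation=cv2.INTER_AREA)/255.
def color(im,kind):
    h=cv2.cvtColor(im,cv2.COLOR_BGR2HSV).astype(int);H,S,V=h[...,0],h[...,1],h[...,2]
    return {'red':((H<6)|(H>173))&(S>150)&(V>50),'blue':(H>95)&(H<125)&(S>90)&(V>35),
     'green':(H>45)&(H<85)&(S>100)&(V>30),'dark':(S<70)&(V<150)&(V>20)}[kind]
def seg(im,kind,roi):
    u0,v0,u1,v1=roi; m=color(im[v0:v1,u0:u1],kind).astype(np.uint8)
    cs,_=cv2.findContours(m,cv2.RETR_EXTERNAL,cv2.CHAIN_APPROX_NONE)
    if not cs: return m.astype(float)
    o=np.zeros_like(m); cv2.drawContours(o,[max(cs,key=lambda c:cv2.contourArea(cv2.convexHull(c)))],-1,1,-1); return o.astype(float)
def fit(parts,obs,z,x0):
    """obs: list of (cam,mask,roi)"""
    def f(p):
        return sum(np.abs(render(c,parts,p[0]/1e3,p[1]/1e3,z,p[2]/50,r)-m).sum()/m.sum() for c,m,r in obs)
    best=None
    for yaw in np.arange(0,2*np.pi,np.pi/6):
        v=f([x0[0]*1e3,x0[1]*1e3,yaw*50])
        if best is None or v<best[0]: best=(v,yaw)
    p=np.array([x0[0]*1e3,x0[1]*1e3,best[1]*50])
    for s in (10,3):
        p=minimize(f,p,method='Nelder-Mead',options=dict(initial_simplex=np.array([p,p+[s,0,0],p+[0,s,0],p+[0,0,s]]),xatol=.05,fatol=1e-4)).x
    return p[0]/1e3,p[1]/1e3,(p[2]/50+np.pi)%(2*np.pi)-np.pi,f(p)
E
cat > f1.py <<'E'
from fit import *
from scipy.optimize import least_squares
np.set_printoptions(precision=4,suppress=True)
t=cv2.imread('pics/top_a_top_raw.png');s=cv2.imread('pics/side_a_side_raw.png')
for n,kind,rt,rs,parts,z in [('red','red',(345,230,375,260),(310,288,345,318),CLAMP,.005),('blue','blue',(380,188,412,218),(385,280,420,310),CLAMP,.005),
   ('dark','dark',(388,226,418,252),(370,315,405,352),CLAMP,.005),('key','green',(150,255,175,280),(120,185,145,204),KEYHEAD,.012)]:
    mt,ms=seg(t,kind,rt),seg(s,kind,rs)
    ys,xs=np.nonzero(mt); x0=back('top',[(xs.mean()+rt[0],ys.mean()+rt[1])],z+.007 if z<.01 else .07)[0]
    for nm,ob in (('both',[('top',mt,rt),('side',ms,rs)]),('top',[('top',mt,rt)]),('side',[('side',ms,rs)])):
        print(n,nm,mt.sum(),ms.sum(),np.array(fit(parts,ob,z,x0)))
# spindle picks (local xyz -> pixel)
T=lambda u,v:(160+u/5-.4,165+v/5-.4)
S=lambda u,v:(180+u/5-.4,160+(v-275)/5-.4)
L=[('top',(.055,.125,.012),T(38,25)),('top',(.055,-.125,.012),T(475,82)),('top',(-.055,-.125,.012),T(457,270)),('top',(-.055,.125,.012),T(12,215)),
 ('top',(0,.075,.05),T(86,124)),('top',(.03,.105,.05),T(38,65)),('top',(-.03,.105,.05),T(27,172)),
 ('side',(0,.075,.05),S(128,326)),('side',(.055,-.125,.012),S(447,515)),('side',(-.055,.125,.012),S(14,393)),('side',(-.03,.105,.05),S(57,326)),('side',(.03,.105,.05),S(138,293))]
def W(p,l): c,s_=np.cos(p[2]),np.sin(p[2]);return [p[0]+c*l[0]-s_*l[1],p[1]+s_*l[0]+c*l[1],l[2]]
res=lambda p,cs=('top','side'):np.concatenate([proj(c,W(p,l))[0]-uv for c,l,uv in L if c in cs])
for cs in (('top','side'),('top',),('side',)):
    r=least_squares(lambda p:res(p,cs),[.55,.2,0],x_scale=[.01,.01,.1]);print(cs,r.x,r.fun)
p=least_squares(res,[.55,.2,0],x_scale=[.01,.01,.1],loss='soft_l1').x
print(p,'keyway',W(p,(0,.075,.05)),'post',W(p,(0,-.085,.012)))
for z in (.106,): print('grip', W(p,(0,-.085,z)),'top px',(proj('top',W(p,(0,-.085,z+.012)))-[160,165])*5,'side',(proj('side',[W(p,(0,-.085,z+.012)),W(p,(0,-.085,z-.016))])-[180,160])*5+[0,275])
E
python3 f1.py
```

```text
red both 186.0 367.0 [ 0.4972 -0.2246  2.7417  0.3866]
red top 186.0 367.0 [ 0.4972 -0.2247  2.7338  0.1428]
red side 186.0 367.0 [ 0.4953 -0.2247 -2.58    0.2395]
blue both 66.0 342.0 [ 0.6063 -0.3184 -2.4309  2.7674]
blue top 66.0 342.0 [ 0.6059 -0.3182 -2.3683  2.4907]
blue side 66.0 342.0 [ 0.6054 -0.3195 -2.5934  0.2573]Traceback (most recent call last):
  File "f1.py", line 10, in <module>
    print(n,nm,mt.sum(),ms.sum(),np.array(fit(parts,ob,z,x0)))
                                          ~~~^^^^^^^^^^^^^^^
  File "fit.py", line 36, in fit
    p=minimize(f,p,method='Nelder-Mead',options=dict(initial_simplex=np.array([p,p+[s,0,0],p+[0,s,0],p+[0,0,s]]),xatol=.05,fatol=1e-4)).x
      ~~~~~~~~^^^^^^^^^^^^^^^^^^^^^^^^^^^^^^^^^^^^^^^^^^^^^^^^^^^^^^^^^^^^^^^^^^^^^^^^^^^^^^^^^^^^^^^^^^^^^^^^^^^^^^^^^^^^^^^^^^^^^^^^^
    res = _minimize_neldermead(fun, x0, args, callback, bounds=bounds,
                               **options)
    fsim[j] = func(sim[j])
              ~~~~^^^^^^^^
    fx = function(np.copy(x), *(wrapper_args + args))
  File "fit.py", line 29, in f
    return sum(np.abs(render(c,parts,p[0]/1e3,p[1]/1e3,z,p[2]/50,r)-m).sum()/m.sum() for c,m,r in obs)
  File "fit.py", line 29, in <genexpr>
    return sum(np.abs(render(c,parts,p[0]/1e3,p[1]/1e3,z,p[2]/50,r)-m).sum()/m.sum() for c,m,r in obs)
                      ~~~~~~^^^^^^^^^^^^^^^^^^^^^^^^^^^^^^^^^^^^^^^
  File "fit.py", line 14, in render
    q=(proj(cam,W)-[u0,v0]+.5)*UP-.5
       ~~~~^^^^^^^
  File "h.py", line 12, in proj
    m,k,d,R,t=K(c); return cv2.projectPoints(np.atleast_2d(np.array(P,float)),cv2.Rodrigues(R)[0],t,k,d)[0][:,0]
              ~^^^
  File "h.py", line 10, in K
    m=camera_model(c); return m,np.array(m['intrinsics']),np.array([m['k1'],0,0,0,0.]),np.array(m['R']),np.array(m['t'])
ValueError: time passes only in moves, steps and waits
```

```bash
python3 - <<'E'
import re
s=open('h.py').read()
s=s.replace("def K(c):\n","import functools\n@functools.lru_cache\ndef K(c):\n");open('h.py','w').write(s)
s=open('fit.py').read()
s=s.replace("    cs,_=cv2","    m=cv2.copyMakeBorder(m,6,6,6,6,cv2.BORDER_CONSTANT);m=cv2.morphologyEx(m,cv2.MORPH_CLOSE,np.ones((3,3)))[6:-6,6:-6].copy()\n    cs,_=cv2");open('fit.py','w').write(s)
E
python3 f1.py
```

```text
red both 186.0 373.0 [ 0.4972 -0.2246  2.7417  0.3665]
red top 186.0 373.0 [ 0.4972 -0.2247  2.7338  0.1428]
red side 186.0 373.0 [ 0.4953 -0.2247 -2.5636  0.2214]
blue both 175.0 342.0 [ 0.6029 -0.32    0.3436  0.4726]
blue top 175.0 342.0 [ 0.6022 -0.3216  0.4558  0.2429]
blue side 175.0 342.0 [ 0.6041 -0.3198  0.3534  0.2162]
dark both 195.0 462.0 [ 0.5106 -0.3341 -2.1683  0.3311]
dark top 195.0 462.0 [ 0.5102 -0.3344 -2.1482  0.1485]
dark side 195.0 462.0 [ 0.5127 -0.3342 -2.2254  0.1714]
key both 62.0 135.0 [0.4269 0.3095 2.694  0.5913]
key top 62.0 135.0 [0.4263 0.3101 2.6975 0.2896]
key side 62.0 135.0 [0.4265 0.3079 2.7068 0.2908]
('top', 'side') [ 0.6271  0.1992 -0.1212] [-0.8004 -0.3168  0.1507 -0.3269 -1.4381  1.1806 -1.3482  0.5227  1.7448
  0.2079  2.0015 -0.33    0.9808  0.1401  0.3179  0.5486  0.4981 -2.7712
 -1.7836 -0.9129 -0.6395  0.3122  1.1293 -0.387 ]
('top',) [ 0.6279  0.1997 -0.1122] [-1.2062 -0.2263 -0.1551 -1.0247 -1.3939  0.5173 -1.4083  0.6582  1.5269
  0.1615  1.6727 -0.291   0.8467  0.2039]
('side',) [ 0.6234  0.1968 -0.1492] [ 0.5256  1.0999 -0.3715 -0.956  -1.4859 -0.7407 -0.3687  0.6424  1.7502
  0.137 ]
[ 0.6272  0.1993 -0.1199] keyway [np.float64(0.6361846789005526), np.float64(0.27380314675662704), 0.05] post [np.float64(0.617049290371116), np.float64(0.11495152760898504), 0.012]
grip [np.float64(0.617049290371116), np.float64(0.11495152760898504), 0.106] top px [[376.891  149.8846]] side [[303.6489 326.367 ]
 [306.452  376.5505]]
```

```bash
cat > f2.py <<'E'
from fit import *
from scipy.optimize import least_squares
np.set_printoptions(precision=4,suppress=True)
T=lambda u,v:(160+u/5-.4,165+v/5-.4)
S=lambda u,v:(180+u/5-.4,160+(v-275)/5-.4)
B=[('top',(.055,.125,.012),T(38,25)),('top',(.055,-.125,.012),T(475,82)),('top',(-.055,-.125,.012),T(457,270)),('top',(-.055,.125,.012),T(12,215)),('side',(-.055,.125,.012),S(14,393)),('side',(.055,-.125,.012),S(447,515))]
L=[('top',(0,.075,.05),T(86,124)),('top',(.03,.105,.05),T(38,65)),('top',(-.03,.105,.05),T(27,172)),
 ('side',(0,.075,.05),S(128,326)),('side',(-.03,.105,.05),S(57,326)),('side',(.03,.105,.05),S(138,293)),
 ('top',(0,0,.097),T(213,135)),('side',(0,0,.097),S(203,312)),('top',(0,-.085,.118),T(372,152)),('side',(0,-.085,.118),S(302,328))]
def W(p,l): c,s_=np.cos(p[2]),np.sin(p[2]);return [p[0]+c*l[0]-s_*l[1],p[1]+s_*l[0]+c*l[1],l[2]]
def res(p,cs=('top','side')):
    return np.concatenate([proj(c,W(p,l))[0]-uv for c,l,uv in L if c in cs]+[proj(c,W(p,(l[0],l[1]+p[3],l[2])))[0]-uv for c,l,uv in B if c in cs])
for cs in (('top','side'),('top',),('side',)):
    r=least_squares(lambda p:res(p,cs),[.62,.2,-.1,0],x_scale=[.01,.01,.1,.01],loss='soft_l1');p=r.x;print(cs,p,'\n',r.fun.reshape(-1,2).tolist())
    print('keyway',np.array(W(p,(0,.075,.05))),'post',np.array(W(p,(0,-.085,.012))))
# direct triangulation of keyway, grip top
for n,a,b in (('keyway',T(86,124),S(128,326)),('griptop',T(372,152),S(302,328)),('hubtop',T(213,135),S(203,312))):
    r=least_squares(lambda X:np.r_[proj('top',X)[0]-a,proj('side',X)[0]-b],[.6,.2,.05],x_scale=.01);print(n,r.x,r.fun)
E
python3 f2.py
```

```text
('top', 'side') [ 0.6274  0.2022 -0.1212 -0.0059] 
 [[0.6366021297355928, 0.0683147023314632], [0.8958748954227644, -0.46880498152646055], [-0.12889449965442168, -0.00015305774508078684], [-0.3073878842276372, 0.1447889649396359], [-1.2332871074941067, -0.08941585920538841], [0.5193005890193376, -0.763932605895036], [0.1694440781280946, -0.19877423325451105], [-0.6171663163756875, -2.225714660928702], [0.23354471414083378, -0.08122287677045392], [-0.10808159707642062, -0.3428131017988676], [0.22231223017087132, -0.18039871867657098], [1.1818949748306977, -0.1899372853976331], [-0.40060865980348126, 1.3215663106251156], [-0.3189357302214546, 0.6615175238673885], [-1.2486347527779458, -0.5099358395441698], [1.2655339304737936, -2.2811560982987373]]
keyway [0.6365 0.2767 0.05  ] post [0.6172 0.1179 0.012 ]
('top',) [ 0.6278  0.2031 -0.1148 -0.0064] 
 [[0.29852874589894896, 0.12622977270575575], [0.4786667230022772, -0.35033244400875674], [-0.4078153664027582, 0.13685492450832726], [-0.15767503627876067, -0.3205315153549293], [-0.0733503204404542, -0.41652564334810904], [-0.08169571500499728, -0.02179158663093972], [0.9511620886921435, -0.5939676020097693], [-0.3814170839318649, 0.9437590622249843], [-0.376359675473509, 0.8537853489739291]]
keyway [0.6363 0.2776 0.05  ] post [0.618  0.1187 0.012 ]
('side',) [ 0.6247  0.1987 -0.1459 -0.0062] 
 [[0.3507746078292371, 0.7167913783798951], [-0.5292426684689531, 0.2873699837371646], [1.5277001751397847, -0.22242086325718446], [-0.4630104944142204, -1.3806507806277182], [-0.5617973716013012, 0.8885682905020929], [-0.5320220669121625, -0.2123050232813739], [1.0766351995508785, -0.4931074810809548]]
keyway [0.6356 0.2729 0.05  ] post [0.6123 0.1146 0.012 ]
keyway [0.6374 0.2779 0.0495] [ 0.2165 -0.255  -0.3392  0.0176]
griptop [0.6174 0.1183 0.1168] [ 0.1101 -0.1145 -0.1482  0.0109]
hubtop [0.6283 0.2031 0.0897] [ 0.2492 -0.2779 -0.3657  0.0223]
```

```bash
cat > g.py <<'E'
import sys
from h import *
from scipy.spatial.transform import Rotation as Ro
o=get_obs();q=o['tcp_rot'];R=Ro.from_quat([q[1],q[2],q[3],q[0]])
M=R.as_matrix();yaw=np.arctan2(M[1,1],M[0,1])
np.set_printoptions(precision=4,suppress=True)
print('t',round(o['clock'],2),'tcp',o['tcp_pos'],'yaw_y %.3f'%yaw,'xaxis',M[:,0],'w %.3f'%o['width'],'F',o['ft_force'],'T',o['ft_torque'],'q',o['joint_positions'])
if len(sys.argv)>1:
    x,y,z,w=map(float,sys.argv[1:5]); d=np.array([x,y,z])-o['tcp_pos']; dy=(w-yaw+np.pi/2)%np.pi-np.pi/2
    c,s=np.cos(yaw+dy),np.sin(yaw+dy)
    Rt=Ro.from_matrix(np.array([[0,c,s],[0,s,-c],[-1,0,0]])) # x down,y=(c,s,0),z=x×y
    rv=(Rt*R.inv()).as_rotvec()
    print('total units t',np.round(d/.04,2),'r',np.round(np.degrees(rv)/6,2))
E
python3 g.py .4266 .3095 .13 1.124
```

```text
t 0.1 tcp [0.2325 0.4981 0.2308] yaw_y 1.134 xaxis [-0.0008 -0.0011 -1.    ] w 0.999 F [-0.0216 -0.295   1.2219] T [ 0.0431 -0.0088 -0.0065] q [ 0.9187  0.3811  1.2982 -0.      1.4636 -0.2153]
total units t [ 4.85 -4.72 -2.52] r [ 0.01 -0.01 -0.1 ]
```

```bash
python3 -m inch '[{"tx":0.6,"ty":-0.59,"tz":-0.3,"claw":0},{"tx":0.6,"ty":-0.59,"tz":-0.3,"claw":0},{"tx":0.6,"ty":-0.59,"tz":-0.3,"claw":0},{"tx":0.6,"ty":-0.59,"tz":-0.3,"claw":0},{"tx":0.6,"ty":-0.59,"tz":-0.3,"claw":0},{"tx":0.6,"ty":-0.59,"tz":-0.3,"claw":0},{"tx":0.6,"ty":-0.59,"tz":-0.3,"claw":0},{"tx":0.6,"ty":-0.59,"tz":-0.4,"rz":-0.1,"claw":0},{"claw":0},{"claw":0},{"claw":0}]' 40; python3 g.py .4266 .3095 .048 1.124; python3 - <<'E'
from h import *
t=camera('top')[:,:,::-1];s=camera('side')[:,:,::-1]
c=lambda im,u0,v0,u1,v1,f:cv2.resize(im[v0:v1,u0:u1],None,fx=f,fy=f,interpolation=cv2.INTER_CUBIC)
a=c(t,120,230,220,310,4);b=c(s,90,130,190,230,4)
M=np.zeros((400,800,3),np.uint8);M[:320,:400]=a;M[:400,400:]=b;cv2.imwrite('pics/m2.png',M)
E
```

```text
t 0.1 tcp [0.2325 0.4981 0.2308] yaw_y 1.134 xaxis [-0.0008 -0.0011 -1.    ] w 0.999 F [-0.0216 -0.295   1.2219] T [ 0.0431 -0.0088 -0.0065] q [ 0.9187  0.3811  1.2982 -0.      1.4636 -0.2153]
total units t [ 4.85 -4.72 -4.57] r [ 0.01 -0.01 -0.1 ]schema error: expected keys tx, ty, tz, rx, ry, rz, claw
```

View pics/m2.png

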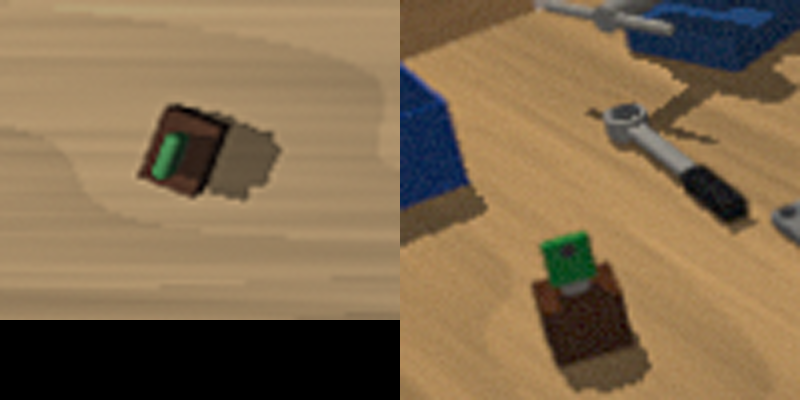

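```bash
python3 -m inch '[{"tx":0.6,"ty":-0.59,"tz":-0.3,"rx":0,"ry":0,"rz":0,"claw":0},{"tx":0.6,"ty":-0.59,"tz":-0.3,"rx":0,"ry":0,"rz":0,"claw":0},{"tx":0.6,"ty":-0.59,"tz":-0.3,"rx":0,"ry":0,"rz":0,"claw":0},{"tx":0.6,"ty":-0.59,"tz":-0.3,"rx":0,"ry":0,"rz":0,"claw":0},{"tx":0.6,"ty":-0.59,"tz":-0.3,"rx":0,"ry":0,"rz":0,"claw":0},{"tx":0.6,"ty":-0.59,"tz":-0.3,"rx":0,"ry":0,"rz":0,"claw":0},{"tx":0.6,"ty":-0.59,"tz":-0.3,"rx":0,"ry":0,"rz":0,"claw":0},{"tx":0.65,"ty":-0.59,"tz":-0.3,"rx":0,"ry":0,"rz":-0.1,"claw":0},{"tx":0,"ty":0,"tz":0,"rx":0,"ry":0,"rz":0,"claw":0},{"tx":0,"ty":0,"tz":0,"rx":0,"ry":0,"rz":0,"claw":0}]' 40; python3 g.py .4266 .3095 .048 1.124; python3 - <<'E'
from h import *
t=camera('top')[:,:,::-1];s=camera('side')[:,:,::-1]
c=lambda im,u0,v0,u1,v1,f:cv2.resize(im[v0:v1,u0:u1],None,fx=f,fy=f,interpolation=cv2.INTER_CUBIC)
a=c(t,120,230,220,310,4);b=c(s,90,130,190,230,4)
M=np.zeros((400,800,3),np.uint8);M[:320,:400]=a;M[:400,400:]=b;cv2.imwrite('pics/m3.png',M)
E
```

```text
clock: 1.2
tcp_pos: [0.4267, 0.3092, 0.1351]
tcp_rot: [0.689, 0.157, 0.69, -0.157]
ft_force: [0.2, -0.8, -0.8]
width: 0.497
t 1.2 tcp [0.4267 0.3092 0.1351] yaw_y 1.122 xaxis [-0.0009 -0.0002 -1.    ] w 0.497 F [ 0.2227 -0.7698 -0.806 ] T [-0.0146  0.0024  0.0432] q [ 0.4021  0.4337  1.5141  0.0002  1.1947 -0.7201]
total units t [-0.    0.01 -2.18] r [ 0.   -0.01  0.02]
```

View pics/m3.png

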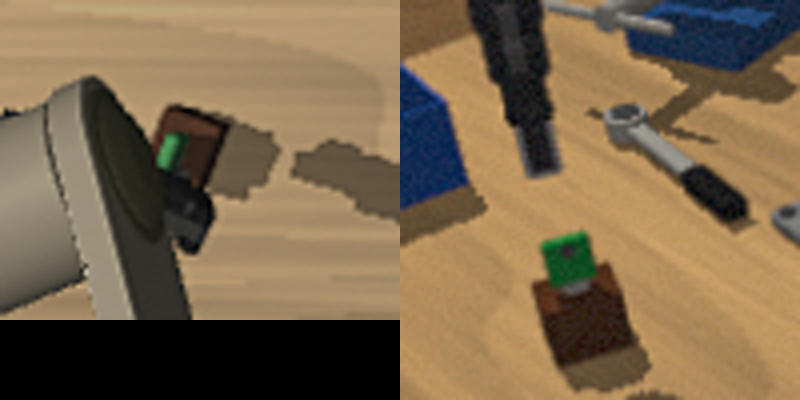

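```bash
python3 -m inch '[{"tx":0,"ty":0,"tz":-0.7,"rx":0,"ry":0,"rz":0,"claw":0},{"tx":0,"ty":0,"tz":-0.7,"rx":0,"ry":0,"rz":0,"claw":0},{"tx":0,"ty":0,"tz":-0.5,"rx":0,"ry":0,"rz":0,"claw":0},{"tx":0,"ty":0,"tz":-0.28,"rx":0,"ry":0,"rz":0,"claw":0},{"tx":0,"ty":0,"tz":0,"rx":0,"ry":0,"rz":0,"claw":1},{"tx":0,"ty":0,"tz":0,"rx":0,"ry":0,"rz":0,"claw":1},{"tx":0,"ty":0,"tz":0,"rx":0,"ry":0,"rz":0,"claw":1},{"tx":0,"ty":0,"tz":0,"rx":0,"ry":0,"rz":0,"claw":1},{"tx":0,"ty":0,"tz":0,"rx":0,"ry":0,"rz":0,"claw":1},{"tx":0,"ty":0,"tz":0,"rx":0,"ry":0,"rz":0,"claw":1}]' 50; python3 g.py .4266 .3095 .048 1.124
```

```text
clock: 2.3
tcp_pos: [0.4271, 0.31, 0.0492]
tcp_rot: [0.69, 0.157, 0.689, -0.156]
ft_force: [-1.3, 1.6, 6.9]
width: 0.107
t 2.3 tcp [0.4271 0.31   0.0492] yaw_y 1.123 xaxis [ 0.0018  0.0012 -1.    ] w 0.107 F [-1.3399  1.5514  6.8822] T [0.2888 0.2648 0.0295] q [ 0.403   0.5496  1.6142  0.0005  0.9757 -0.7207]
total units t [-0.01 -0.01 -0.03] r [-0.01  0.02  0.01]
```

```bash
python3 -m inch '[{"tx":0,"ty":0,"tz":0.3,"rx":0,"ry":0,"rz":0,"claw":1},{"tx":0,"ty":0,"tz":0.7,"rx":0,"ry":0,"rz":0,"claw":1},{"tx":0,"ty":0,"tz":0.7,"rx":0,"ry":0,"rz":0,"claw":1},{"tx":0,"ty":0,"tz":0.3,"rx":0,"ry":0,"rz":0,"claw":1},{"tx":0.75,"ty":-0.12,"tz":0,"rx":0,"ry":0,"rz":0.5,"claw":1},{"tx":0.75,"ty":-0.12,"tz":0,"rx":0,"ry":0,"rz":0.5,"claw":1},{"tx":0.75,"ty":-0.12,"tz":0,"rx":0,"ry":0,"rz":0.5,"claw":1},{"tx":0.75,"ty":-0.12,"tz":0,"rx":0,"ry":0,"rz":0.5,"claw":1},{"tx":0.75,"ty":-0.12,"tz":0,"rx":0,"ry":0,"rz":0.5,"claw":1},{"tx":0.75,"ty":-0.12,"tz":0,"rx":0,"ry":0,"rz":0.6,"claw":1},{"tx":0.75,"ty":-0.1,"tz":0,"rx":0,"ry":0,"rz":0,"claw":1},{"tx":0,"ty":0,"tz":0,"rx":0,"ry":0,"rz":0,"claw":1},{"tx":0,"ty":0,"tz":0,"rx":0,"ry":0,"rz":0,"claw":1}]'; python3 g.py .637 .2775 .11 1.453;  python3 - <<'E'
from h import *
t=camera('top')[:,:,::-1];s=camera('side')[:,:,::-1]
cv2.imwrite('pics/lk_t.png',t);cv2.imwrite('pics/lk_s.png',s)
c=lambda im,u0,v0,u1,v1,f:cv2.resize(im[v0:v1,u0:u1],None,fx=f,fy=f,interpolation=cv2.INTER_CUBIC)
a=c(t,140,150,220,230,5);b=c(s,165,115,245,195,5)
M=np.zeros((400,800,3),np.uint8);M[:400,:400]=a;M[:400,400:]=b;cv2.imwrite('pics/m4.png',M)
E
```

```text
clock: 3.6
tcp_pos: [0.6365, 0.2764, 0.1282]
tcp_rot: [0.706, 0.043, 0.706, -0.044]
ft_force: [-0.0, -0.0, -0.7]
width: 0.108
t 3.6 tcp [0.6365 0.2764 0.1282] yaw_y 1.448 xaxis [-0.0007 -0.0002 -1.    ] w 0.108 F [-0.0325 -0.0104 -0.6871] T [-0.0153  0.0402 -0.0094] q [ 0.2396  0.7124  0.9981 -0.      1.4317 -1.208 ]
total units t [ 0.01  0.03 -0.46] r [ 0.   -0.01  0.05]
```

View pics/m4.png

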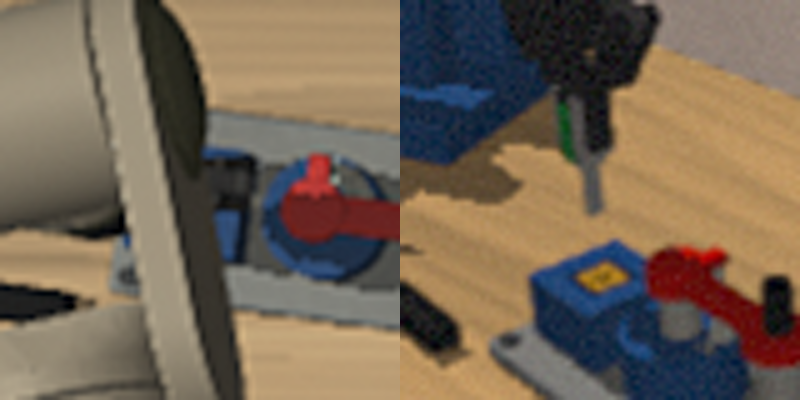

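```bash
python3 - <<'E'
from h import *
f=lambda P:(proj('side',P)-[165,115]+.4)*5+[400,0]
print(f([[.6365,.2764,.091],[.637,.2775,.05],[.637,.2795,.05],[.639,.2775,.05],[.6365,.2764,.095]]))
E
```

```text
[[594.2664135  210.9298312 ]
 [601.1701449  275.90836175]
 [598.7799274  274.73945205]
 [603.91461863 274.50594203]
 [593.51672811 204.34213496]]
```

```bash
python3 -m inch '[{"tx":0.01,"ty":0.02,"tz":-0.5,"rx":0,"ry":0,"rz":0.05,"claw":1},{"tx":0,"ty":0,"tz":-0.5,"rx":0,"ry":0,"rz":0,"claw":1},{"tx":0,"ty":0,"tz":-0.1,"rx":0,"ry":0,"rz":0,"claw":1},{"tx":0,"ty":0,"tz":-0.1,"rx":0,"ry":0,"rz":0,"claw":1},{"tx":0,"ty":0,"tz":0,"rx":0,"ry":0,"rz":0,"claw":1}]'; python3 g.py .637 .2775 .11 1.453
```

```text
clock: 4.2
tcp_pos: [0.637, 0.2789, 0.0812]
tcp_rot: [0.707, 0.042, 0.705, -0.04]
ft_force: [4.1, 3.1, 1.3]
width: 0.106
t 4.2 tcp [0.637  0.2789 0.0812] yaw_y 1.454 xaxis [ 0.0027  0.0021 -1.    ] w 0.106 F [4.061  3.1277 1.2956] T [ 0.918  -0.5145  0.001 ] q [ 0.2423  0.7544  1.0543  0.0015  1.3297 -1.2123]
total units t [ 0.   -0.03  0.72] r [-0.02  0.03 -0.01]
```

```bash
python3 -m inch '[{"tx":0.03,"ty":0.03,"tz":0,"rx":0,"ry":0,"rz":0,"claw":1},{"tx":0,"ty":0,"tz":-0.12,"rx":0,"ry":0,"rz":0,"claw":1},{"tx":0,"ty":0,"tz":-0.12,"rx":0,"ry":0,"rz":0,"claw":1},{"tx":0,"ty":0,"tz":0,"rx":0,"ry":0,"rz":0,"claw":1}]'; python3 g.py .637 .2775 .0572 1.453
```

```text
clock: 4.6
tcp_pos: [0.6377, 0.279, 0.0695]
tcp_rot: [0.705, 0.042, 0.706, -0.041]
ft_force: [-0.1, 4.1, -2.2]
width: 0.108
t 4.6 tcp [0.6377 0.279  0.0695] yaw_y 1.454 xaxis [-0.0016  0.0003 -1.    ] w 0.108 F [-0.1126  4.0884 -2.204 ] T [ 0.6319 -0.0881  0.02  ] q [ 0.2426  0.7691  1.0597  0.0007  1.3143 -1.2111]
total units t [-0.02 -0.04 -0.31] r [-0.   -0.01 -0.01]
```

```bash
python3 -m inch '[{"tx":0,"ty":0.04,"tz":-0.1,"rx":0,"ry":0,"rz":0,"claw":1},{"tx":0,"ty":0,"tz":-0.1,"rx":0,"ry":0,"rz":0,"claw":1},{"tx":0,"ty":0,"tz":-0.1,"rx":0,"ry":0,"rz":0,"claw":1},{"tx":0,"ty":0,"tz":-0.07,"rx":0,"ry":0,"rz":0,"claw":1},{"tx":0,"ty":0,"tz":0,"rx":0,"ry":0,"rz":0,"claw":1}]'; python3 g.py .637 .2775 .0572 1.453
```

```text
clock: 5.1
tcp_pos: [0.6383, 0.2803, 0.0572]
tcp_rot: [0.706, 0.041, 0.706, -0.041]
ft_force: [-4.7, -0.0, 11.1]
width: 0.107
t 5.1 tcp [0.6383 0.2803 0.0572] yaw_y 1.453 xaxis [ 0.0009 -0.0001 -1.    ] w 0.107 F [-4.7211 -0.0267 11.0944] T [-0.1028  0.7288 -0.0015] q [ 0.2445  0.7822  1.0701 -0.0003  1.2884 -1.2089]
total units t [-0.03 -0.07  0.  ] r [ 0.    0.01 -0.  ]
```

```bash
python3 -m inch '[{"tx":-0.02,"ty":0,"tz":-0.04,"rx":0,"ry":0,"rz":0,"claw":1},{"tx":0,"ty":0,"tz":0,"rx":0,"ry":0,"rz":0,"claw":1},{"tx":0,"ty":0,"tz":0,"rx":0,"ry":0,"rz":-0.7,"claw":1},{"tx":0,"ty":0,"tz":0,"rx":0,"ry":0,"rz":-0.7,"claw":1},{"tx":0,"ty":0,"tz":0,"rx":0,"ry":0,"rz":-0.7,"claw":1},{"tx":0,"ty":0,"tz":0,"rx":0,"ry":0,"rz":-0.7,"claw":1},{"tx":0,"ty":0,"tz":0,"rx":0,"ry":0,"rz":-0.7,"claw":1},{"tx":0,"ty":0,"tz":0,"rx":0,"ry":0,"rz":0,"claw":1}]' 70; python3 g.py .637 .2775 .0572 .053
```

```text
clock: 5.9
tcp_pos: [0.6386, 0.2805, 0.0571]
tcp_rot: [0.688, 0.171, 0.685, -0.169]
ft_force: [-3.0, 0.3, 16.3]
width: 0.105
t 5.9 tcp [0.6386 0.2805 0.0571] yaw_y 1.085 xaxis [ 0.0046  0.0009 -1.    ] w 0.105 F [-2.9621  0.2688 16.3392] T [-0.0807  0.6076  0.0262] q [ 0.2447  0.7812  1.0725 -0.0002  1.2832 -0.8401]
total units t [-0.04 -0.08  0.  ] r [ 0.01  0.04 -9.85]
```

```bash
python3 -m inch '[{"tx":0,"ty":0,"tz":0,"rx":0,"ry":0,"rz":-0.7,"claw":1},{"tx":0,"ty":0,"tz":0,"rx":0,"ry":0,"rz":-0.7,"claw":1},{"tx":0,"ty":0,"tz":0,"rx":0,"ry":0,"rz":-0.7,"claw":1},{"tx":0,"ty":0,"tz":0,"rx":0,"ry":0,"rz":-0.7,"claw":1},{"tx":0,"ty":0,"tz":0,"rx":0,"ry":0,"rz":-0.7,"claw":1},{"tx":0,"ty":0,"tz":0,"rx":0,"ry":0,"rz":-0.7,"claw":1},{"tx":0,"ty":0,"tz":0,"rx":0,"ry":0,"rz":-0.7,"claw":1},{"tx":0,"ty":0,"tz":0,"rx":0,"ry":0,"rz":-0.7,"claw":1},{"tx":0,"ty":0,"tz":0,"rx":0,"ry":0,"rz":-0.7,"claw":1},{"tx":0,"ty":0,"tz":0,"rx":0,"ry":0,"rz":-0.7,"claw":1},{"tx":0,"ty":0,"tz":0,"rx":0,"ry":0,"rz":-0.7,"claw":1},{"tx":0,"ty":0,"tz":0,"rx":0,"ry":0,"rz":-0.7,"claw":1},{"tx":0,"ty":0,"tz":0,"rx":0,"ry":0,"rz":-0.7,"claw":1},{"tx":0,"ty":0,"tz":0,"rx":0,"ry":0,"rz":0,"claw":1}]'; python3 g.py .637 .2775 .0572 .053
```

```text
clock: 7.3
tcp_pos: [0.6393, 0.2806, 0.0571]
tcp_rot: [0.533, 0.468, 0.53, -0.464]
ft_force: [0.6, 0.4, 14.9]
width: 0.105
t 7.3 tcp [0.6393 0.2806 0.0571] yaw_y 0.132 xaxis [ 0.0065  0.0012 -1.    ] w 0.105 F [ 0.559   0.4316 14.8915] T [0.0198 0.0249 0.0672] q [ 0.2446  0.7816  1.0716 -0.0004  1.2818  0.1129]
total units t [-0.06 -0.08  0.  ] r [-0.01  0.06 -0.75]
```

```bash
python3 -m inch '[{"tx":0,"ty":0,"tz":0,"rx":0,"ry":0,"rz":-0.5,"claw":1},{"tx":0,"ty":0,"tz":0,"rx":0,"ry":0,"rz":-0.5,"claw":1},{"tx":0,"ty":0,"tz":0,"rx":0,"ry":0,"rz":-0.3,"claw":1},{"tx":0,"ty":0,"tz":0,"rx":0,"ry":0,"rz":0,"claw":1},{"tx":0,"ty":0,"tz":0,"rx":0,"ry":0,"rz":0,"claw":1}]'; python3 g.py .637 .2775 .0572 .053
```

```text
clock: 7.8
tcp_pos: [0.639, 0.2806, 0.0571]
tcp_rot: [0.501, 0.502, 0.498, -0.499]
ft_force: [-0.4, 0.3, 16.3]
width: 0.106
t 7.8 tcp [0.639  0.2806 0.0571] yaw_y -0.002 xaxis [ 0.0058  0.0013 -1.    ] w 0.106 F [-0.4493  0.3177 16.3367] T [0.0425 0.2441 0.0177] q [ 0.2447  0.7815  1.0719 -0.0002  1.2823  0.2469]
total units t [-0.05 -0.08  0.  ] r [-0.01  0.05  0.53]
```

```bash
python3 -m inch '[{"tx":0,"ty":0,"tz":0.04,"rx":0,"ry":0,"rz":0,"claw":1},{"tx":0,"ty":0,"tz":0,"rx":0,"ry":0,"rz":0,"claw":0.4},{"tx":0,"ty":0,"tz":0,"rx":0,"ry":0,"rz":0,"claw":0.4},{"tx":0,"ty":0,"tz":0,"rx":0,"ry":0,"rz":0,"claw":0.4},{"tx":0,"ty":0,"tz":0.5,"rx":0,"ry":0,"rz":0,"claw":0.4},{"tx":0,"ty":0,"tz":0.8,"rx":0,"ry":0,"rz":0,"claw":0.4},{"tx":0,"ty":0,"tz":0.8,"rx":0,"ry":0,"rz":0,"claw":0.4},{"tx":-0.8,"ty":0.2,"tz":0.3,"rx":0,"ry":0,"rz":0,"claw":0.4},{"tx":-0.8,"ty":0.2,"tz":0,"rx":0,"ry":0,"rz":0,"claw":0.4},{"tx":-0.8,"ty":0.2,"tz":0,"rx":0,"ry":0,"rz":0,"claw":0.4},{"tx":-0.8,"ty":0.2,"tz":0,"rx":0,"ry":0,"rz":0,"claw":0.4},{"tx":-0.8,"ty":0.2,"tz":0,"rx":0,"ry":0,"rz":0,"claw":0.4},{"tx":0,"ty":0,"tz":0,"rx":0,"ry":0,"rz":0,"claw":0.4}]'; python3 g.py .6175 .1185 .14 -.118;  python3 - <<'E'
from h import *
t=camera('top')[:,:,::-1];s=camera('side')[:,:,::-1]
cv2.imwrite('pics/n_t.png',t);cv2.imwrite('pics/n_s.png',s)
c=lambda im,u0,v0,u1,v1,f:cv2.resize(im[v0:v1,u0:u1],None,fx=f,fy=f,interpolation=cv2.INTER_CUBIC)
a=c(t,155,155,235,235,5);b=c(s,175,135,255,215,5)
M=np.zeros((400,800,3),np.uint8);M[:400,:400]=a;M[:400,400:]=b;cv2.imwrite('pics/m5.png',M)
E
```

```text
clock: 9.1
tcp_pos: [0.4739, 0.3212, 0.1518]
tcp_rot: [-0.5, -0.499, -0.501, 0.501]
ft_force: [0.4, -0.5, 0.5]
width: 0.301
t 9.1 tcp [0.4739 0.3212 0.1518] yaw_y 0.000 xaxis [-0.0023 -0.0006 -1.    ] w 0.301 F [ 0.3682 -0.5161  0.5004] T [0.0051 0.0093 0.0191] q [0.3887 0.4879 1.3606 0.0004 1.2954 0.3881]
total units t [ 3.59 -5.07 -0.29] r [ 0.   -0.02 -1.13]
```

View pics/m5.png

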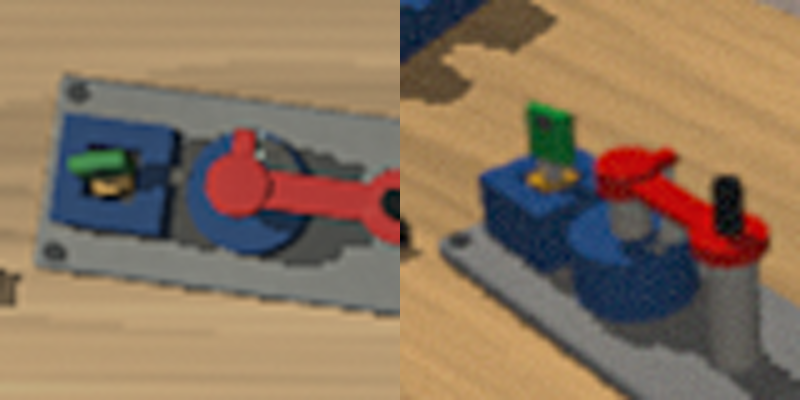

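```bash
python3 -m inch '[{"tx":0.52,"ty":-0.71,"tz":0,"rx":0,"ry":0,"rz":-0.2,"claw":0.1},{"tx":0.52,"ty":-0.71,"tz":0,"rx":0,"ry":0,"rz":-0.2,"claw":0.1},{"tx":0.52,"ty":-0.71,"tz":0,"rx":0,"ry":0,"rz":-0.2,"claw":0.1},{"tx":0.52,"ty":-0.71,"tz":0,"rx":0,"ry":0,"rz":-0.2,"claw":0.1},{"tx":0.52,"ty":-0.71,"tz":0,"rx":0,"ry":0,"rz":-0.2,"claw":0.1},{"tx":0.52,"ty":-0.72,"tz":0,"rx":0,"ry":0,"rz":-0.13,"claw":0.1},{"tx":0.54,"ty":-0.72,"tz":0,"rx":0,"ry":0,"rz":0,"claw":0.1},{"tx":0,"ty":0,"tz":-0.5,"rx":0,"ry":0,"rz":0,"claw":0.1},{"tx":0,"ty":0,"tz":-0.5,"rx":0,"ry":0,"rz":0,"claw":0.1},{"tx":0,"ty":0,"tz":-0.4,"rx":0,"ry":0,"rz":0,"claw":0.1},{"tx":0,"ty":0,"tz":0,"rx":0,"ry":0,"rz":0,"claw":1},{"tx":0,"ty":0,"tz":0,"rx":0,"ry":0,"rz":0,"claw":1},{"tx":0,"ty":0,"tz":0,"rx":0,"ry":0,"rz":0,"claw":1},{"tx":0,"ty":0,"tz":0,"rx":0,"ry":0,"rz":0,"claw":1}]' 20; python3 g.py .6202 .1217 .094 -.118
```

```text
clock: 10.6
tcp_pos: [0.6199, 0.1204, 0.0939]
tcp_rot: [-0.466, -0.526, -0.472, 0.533]
ft_force: [-14.7, -0.7, -6.7]
width: 0.174
t 10.6 tcp [0.6199 0.1204 0.0939] yaw_y -0.120 xaxis [-0.0125 -0.0006 -0.9999] w 0.174 F [-14.6935  -0.7244  -6.7186] T [-0.2453  2.3724  0.043 ] q [ 0.0049  0.6451  1.2448 -0.0006  1.2641  0.1255]
total units t [0.01 0.03 0.  ] r [ 0.01 -0.12  0.02]
```

```bash
python3 - <<'E'
import numpy as np
P=np.array([.6295,.2061]);th=np.r_[np.arange(0,1.51,.125),1.55]
z=np.interp(th,[0,.6,1.3,2],[.095,.100,.085,.084])
X=np.c_[P[0]+.085*np.cos(-1.689-th),P[1]+.085*np.sin(-1.689-th),z]
X=np.r_[[[.6199,.1204,.0939]],X]
for t,d in zip(th,np.diff(X,axis=0)/.04):print(round(t,3),np.round(d,2))
print(X[-1])
E
```

```text
0.0 [-0.01  0.03  0.03]
0.125 [-0.26  0.05  0.03]
0.25 [-0.25  0.08  0.03]
0.375 [-0.24  0.11  0.03]
0.5 [-0.23  0.14  0.03]
0.625 [-0.21  0.17  0.01]
0.75 [-0.18  0.19 -0.07]
0.875 [-0.16  0.21 -0.07]
1.0 [-0.13  0.23 -0.07]
1.125 [-0.1   0.25 -0.07]
1.25 [-0.07  0.26 -0.07]
1.375 [-0.04  0.26 -0.03]
1.5 [-0.    0.27 -0.  ]
1.55 [ 0.01  0.11 -0.  ]
[0.54490293 0.21436654 0.08464286]
```

```bash
python3 -m inch '[{"tx":-0.01,"ty":0.03,"tz":0.03,"rx":0,"ry":0,"rz":0,"claw":0.48},{"tx":0,"ty":0,"tz":0,"rx":0,"ry":0,"rz":-0.6,"claw":0.48},{"tx":-0.26,"ty":0.05,"tz":0.03,"rx":0,"ry":0,"rz":-1,"claw":0.48},{"tx":-0.25,"ty":0.08,"tz":0.03,"rx":0,"ry":0,"rz":-1,"claw":0.48},{"tx":-0.24,"ty":0.11,"tz":0.03,"rx":0,"ry":0,"rz":-1,"claw":0.48},{"tx":-0.23,"ty":0.14,"tz":0.03,"rx":0,"ry":0,"rz":-1,"claw":0.48},{"tx":0,"ty":0,"tz":0,"rx":0,"ry":0,"rz":0,"claw":0.48}]' 20; python3 g.py .5803 .1368 .099 -.618
```

```text
clock: 11.3
tcp_pos: [0.5849, 0.1369, 0.103]
tcp_rot: [0.329, 0.627, 0.328, -0.625]
ft_force: [0.6, -0.1, 0.8]
width: 0.262
t 11.3 tcp [0.5849 0.1369 0.103 ] yaw_y -0.605 xaxis [ 0.0024 -0.0002 -1.    ] w 0.262 F [ 0.6085 -0.1281  0.7958] T [0.0447 0.003  0.0412] q [ 0.0332  0.5819  1.3431 -0.0003  1.2141  0.6378]
total units t [-0.11 -0.   -0.1 ] r [ 0.    0.02 -0.13]
```

```bash
python3 - <<'E'
from h import *
t=camera('top')[:,:,::-1];s=camera('side')[:,:,::-1]
c=lambda im,u0,v0,u1,v1,f:cv2.resize(im[v0:v1,u0:u1],None,fx=f,fy=f,interpolation=cv2.INTER_CUBIC)
a=c(t,155,155,235,235,5);b=c(s,175,135,255,215,5)
M=np.zeros((400,800,3),np.uint8);M[:400,:400]=a;M[:400,400:]=b;cv2.imwrite('pics/m6.png',M)
E
```

```text
(no output)
```

View pics/m6.png

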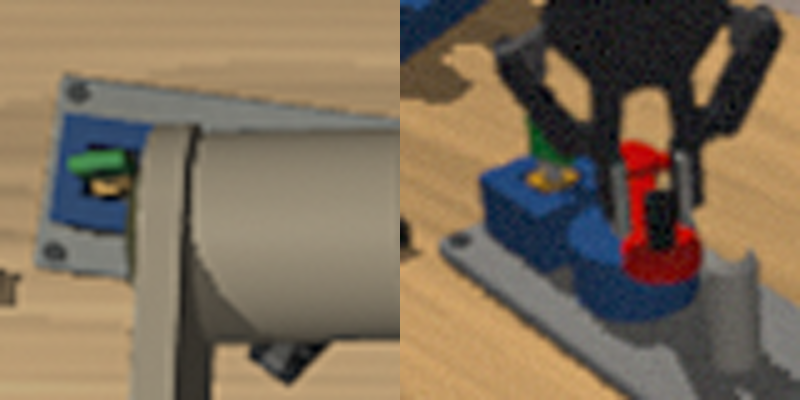

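```bash
python3 - <<'E'
import numpy as np
P=np.array([.6295,.2061]);th=np.r_[.625,.75,.875,1,1.125,1.25,1.375,1.5,1.56]
z=np.interp(th,[.5,.6,1.3,2],[.1,.100,.085,.084])
X=np.c_[P[0]+.085*np.cos(-1.689-th),P[1]+.085*np.sin(-1.689-th),z]
X=np.r_[[[.5849,.1369,.103]],X]
for t,d in zip(th,np.diff(X,axis=0)/.04):print(round(t,3),np.round(d,2))
E
```

```text
0.625 [-0.32  0.17 -0.09]
0.75 [-0.18  0.19 -0.07]
0.875 [-0.16  0.21 -0.07]
1.0 [-0.13  0.23 -0.07]
1.125 [-0.1   0.25 -0.07]
1.25 [-0.07  0.26 -0.07]
1.375 [-0.04  0.26 -0.03]
1.5 [-0.    0.27 -0.  ]
1.56 [ 0.01  0.13 -0.  ]
```

```bash
python3 -m inch '[{"tx":-0.3,"ty":0.17,"tz":-0.07,"rx":0,"ry":0,"rz":-1,"claw":0.48},{"tx":-0.18,"ty":0.19,"tz":-0.07,"rx":0,"ry":0,"rz":-1,"claw":0.48},{"tx":-0.16,"ty":0.21,"tz":-0.07,"rx":0,"ry":0,"rz":-1,"claw":0.48},{"tx":-0.13,"ty":0.23,"tz":-0.07,"rx":0,"ry":0,"rz":-1,"claw":0.48},{"tx":0,"ty":0,"tz":0,"rx":0,"ry":0,"rz":-1,"claw":0.48},{"tx":-0.1,"ty":0.25,"tz":-0.07,"rx":0,"ry":0,"rz":-1,"claw":0.48},{"tx":-0.07,"ty":0.26,"tz":-0.07,"rx":0,"ry":0,"rz":-1,"claw":0.48},{"tx":-0.04,"ty":0.26,"tz":-0.03,"rx":0,"ry":0,"rz":-1,"claw":0.48},{"tx":0,"ty":0.27,"tz":0,"rx":0,"ry":0,"rz":-1,"claw":0.48},{"tx":0.01,"ty":0.13,"tz":0,"rx":0,"ry":0,"rz":-0.8,"claw":0.48},{"tx":0,"ty":0,"tz":0,"rx":0,"ry":0,"rz":0,"claw":0.48}]' 20; python3 g.py .545 .2155 .085 -1.678
```

```text
clock: 12.5
tcp_pos: [0.5466, 0.2137, 0.0841]
tcp_rot: [-0.019, 0.707, -0.022, -0.706]
ft_force: [0.0, -14.4, 1.7]
width: 0.258
t 12.5 tcp [0.5466 0.2137 0.0841] yaw_y -1.629 xaxis [ 0.0009 -0.0051 -1.    ] w 0.258 F [  0.0381 -14.4034   1.7278] T [-2.2631  0.0103  0.005 ] q [ 0.1735  0.5845  1.4038 -0.0057  1.1532  1.8044]
total units t [-0.04  0.04  0.02] r [ 0.05  0.01 -0.47]
```

```bash
python3 -m inch '[{"tx":0,"ty":-0.08,"tz":0.05,"rx":0,"ry":0,"rz":0,"claw":0.3},{"tx":0,"ty":0,"tz":0,"rx":0,"ry":0,"rz":0,"claw":0.2},{"tx":0,"ty":0,"tz":0.6,"rx":0,"ry":0,"rz":0,"claw":0},{"tx":0,"ty":0,"tz":0.8,"rx":0,"ry":0,"rz":0,"claw":0},{"tx":-0.3,"ty":-0.7,"tz":0.8,"rx":0,"ry":0,"rz":0,"claw":-0.2},{"tx":-0.5,"ty":-0.8,"tz":0.4,"rx":0,"ry":0,"rz":1,"claw":-0.2},{"tx":-0.5,"ty":-0.8,"tz":0,"rx":0,"ry":0,"rz":1,"claw":-0.2},{"tx":-0.5,"ty":-0.8,"tz":0,"rx":0,"ry":0,"rz":1,"claw":-0.2},{"tx":-0.5,"ty":-0.8,"tz":0,"rx":0,"ry":0,"rz":1,"claw":-0.2},{"tx":0,"ty":-0.8,"tz":0,"rx":0,"ry":0,"rz":1,"claw":-0.2},{"tx":0,"ty":-0.5,"tz":0,"rx":0,"ry":0,"rz":1,"claw":-0.2},{"tx":0,"ty":0,"tz":0,"rx":0,"ry":0,"rz":1,"claw":-0.2}]' 20; python3 g.py;  python3 - <<'E'
from h import *
t=camera('top')[:,:,::-1];s=camera('side')[:,:,::-1]
cv2.imwrite('pics/top_b_top_raw.png',t);cv2.imwrite('pics/side_b_side_raw.png',s)
c=lambda im,u0,v0,u1,v1,f:cv2.resize(im[v0:v1,u0:u1],None,fx=f,fy=f,interpolation=cv2.INTER_CUBIC)
M=np.zeros((600,800,3),np.uint8)
M[:300,:400]=c(t,155,155,235,215,5);M[:300,400:]=c(s,175,155,255,215,5)
M[300:600,:300]=c(t,335,178,435,278,3);M[300:600,300:750]=c(s,295,265,445,365,3);cv2.imwrite('pics/m7.png',M)
E
sed -i 's/top_a_top_raw/top_b_top_raw/;s/side_a_side_raw/side_b_side_raw/' f1.py; sed -i '/# spindle picks/,$d' f1.py; python3 f1.py
```

```text
clock: 13.7
tcp_pos: [0.4539, 0.0028, 0.1902]
tcp_rot: [0.235, 0.667, 0.235, -0.666]
ft_force: [-0.1, 0.1, -0.6]
width: 0.595
t 13.7 tcp [0.4539 0.0028 0.1902] yaw_y -0.893 xaxis [ 0.0014 -0.0002 -1.    ] w 0.595 F [-0.0549  0.1434 -0.5967] T [-0.0683  0.0233  0.0319] q [-0.2558  0.2517  1.6208  0.0001  1.2677  0.6373]
red both 187.0 367.0 [ 0.4973 -0.2246  2.7461  0.3816]
red top 187.0 367.0 [ 0.497  -0.2245  2.7193  0.1378]
red side 187.0 367.0 [ 0.4956 -0.2244 -2.5421  0.2339]
blue both 176.0 342.0 [ 0.6027 -0.3209  0.4134  0.4706]
blue top 176.0 342.0 [ 0.6016 -0.3207  0.3851  0.2387]
blue side 176.0 342.0 [ 0.6042 -0.3202  0.4291  0.2199]
dark both 93.0 466.0 [ 0.5078 -0.338   0.9654  1.9218]
dark top 93.0 466.0 [ 0.5071 -0.3371  0.9126  1.6506]
dark side 93.0 466.0 [ 0.5084 -0.3369  0.8447  0.2567]
key both 0.0 0.0 [nan nan  0. nan]
key top 0.0 0.0 [nan nan  0. nan]
key side 0.0 0.0 [nan nan  0. nan]f1.py:8: RuntimeWarning: Mean of empty slice.
  ys,xs=np.nonzero(mt); x0=back('top',[(xs.mean()+rt[0],ys.mean()+rt[1])],z+.007 if z<.01 else .07)[0]
  ret = ret.dtype.type(ret / rcount)
fit.py:15: RuntimeWarning: invalid value encountered in cast
  cv2.fillConvexPoly(m,cv2.convexHull(np.round(q*16).astype(np.int32)),255,shift=4)
fit.py:30: RuntimeWarning: invalid value encountered in scalar divide
  return sum(np.abs(render(c,parts,p[0]/1e3,p[1]/1e3,z,p[2]/50,r)-m).sum()/m.sum() for c,m,r in obs)
```

View pics/m7.png

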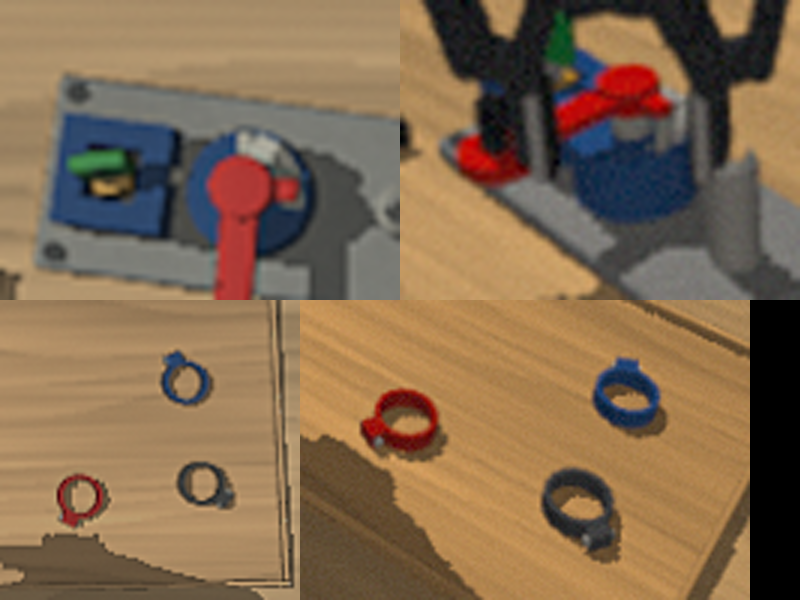

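```bash
python3 - <<'E'
from h import *
t=cv2.imread('pics/top_b_top_raw.png');s=cv2.imread('pics/side_b_side_raw.png')
c=lambda im,u0,v0,u1,v1,f:cv2.resize(im[v0:v1,u0:u1],None,fx=f,fy=f,interpolation=cv2.INTER_CUBIC)
M=np.zeros((480,800,3),np.uint8)
a=c(t,220,180,260,220,10);b=c(s,228,174,268,222,10)
M[:400,:400]=a;M[:480,400:]=b
# predicted outlines for two post hypotheses
for P,col in (((.6175,.1185),(0,255,0)),((.6195,.1215),(0,0,255))):
    for z,r in((.075,.0135),(.012,.0135)):
        C=[(P[0]+r*np.cos(k),P[1]+r*np.sin(k),z) for k in np.linspace(0,6.28,40)]
        cv2.polylines(M[:400,:400],[np.round((proj('top',C)-[220,180]+.5)*10).astype(int)],True,col,1)
        cv2.polylines(M[:,400:],[np.round((proj('side',C)-[228,174]+.5)*10).astype(int)],True,col,1)
cv2.imwrite('pics/m8.png',M)
E
```

```text
(no output)
```

View pics/m8.png

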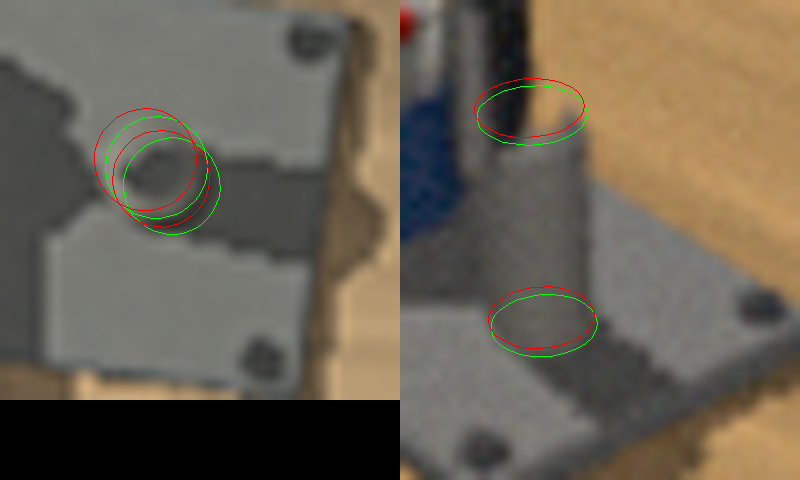

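```bash
python3 g.py .493 -.2229 .06 -.407
```

```text
t 13.8 tcp [0.4538 0.0043 0.19  ] yaw_y -0.895 xaxis [ 0.0009  0.0003 -1.    ] w 0.596 F [-0.6694 -0.1215  1.038 ] T [0.0882 0.0303 0.0181] q [-0.2526  0.2518  1.6211  0.0005  1.2679  0.6422]
total units t [ 0.98 -5.68 -3.25] r [-0.    0.01  4.66]
```

```bash
python3 -m inch '[{"tx":0.14,"ty":-0.71,"tz":0,"rx":0,"ry":0,"rz":0.6,"claw":-0.6},{"tx":0.14,"ty":-0.71,"tz":0,"rx":0,"ry":0,"rz":0.6,"claw":-0.6},{"tx":0.14,"ty":-0.71,"tz":-0.3,"rx":0,"ry":0,"rz":0.6,"claw":-0.6},{"tx":0.14,"ty":-0.71,"tz":-0.5,"rx":0,"ry":0,"rz":0.6,"claw":-0.6},{"tx":0.14,"ty":-0.71,"tz":-0.6,"rx":0,"ry":0,"rz":0.6,"claw":-0.6},{"tx":0.14,"ty":-0.71,"tz":-0.6,"rx":0,"ry":0,"rz":0.6,"claw":-0.6},{"tx":0.14,"ty":-0.71,"tz":-0.6,"rx":0,"ry":0,"rz":0.6,"claw":-0.6},{"tx":0,"ty":-0.71,"tz":-0.6,"rx":0,"ry":0,"rz":0.46,"claw":-0.6},{"tx":0,"ty":0,"tz":0,"rx":0,"ry":0,"rz":0,"claw":-0.6}]' 20; python3 g.py .493 -.2229 .009 -.407;  python3 - <<'E'
from h import *
t=camera('top')[:,:,::-1];s=camera('side')[:,:,::-1]
cv2.imwrite('pics/c_t.png',t);cv2.imwrite('pics/c_s.png',s)
c=lambda im,u0,v0,u1,v1,f:cv2.resize(im[v0:v1,u0:u1],None,fx=f,fy=f,interpolation=cv2.INTER_CUBIC)
M=np.zeros((480,800,3),np.uint8)
M[:300,:400]=c(t,225,183,255,213,10)[:300,:300].copy() if 0 else cv2.resize(t[180:210,220:260],(400,300),interpolation=cv2.INTER_CUBIC)
M[:480,400:]=c(s,228,174,268,222,10)
cv2.imwrite('pics/m9.png',M)
E
```

```text
clock: 14.7
tcp_pos: [0.4922, -0.2242, 0.059]
tcp_rot: [-0.386, -0.591, -0.389, 0.592]
ft_force: [-0.6, -0.1, -0.4]
width: 0.796
t 14.7 tcp [ 0.4922 -0.2242  0.059 ] yaw_y -0.411 xaxis [-0.003   0.0022 -1.    ] w 0.796 F [-0.5742 -0.1058 -0.3949] T [0.0422 0.0353 0.0263] q [-0.6464  0.5543  1.5631 -0.0001  1.0279 -0.2352]
total units t [ 0.02  0.03 -1.25] r [-0.02 -0.03  0.04]
```

View pics/m9.png

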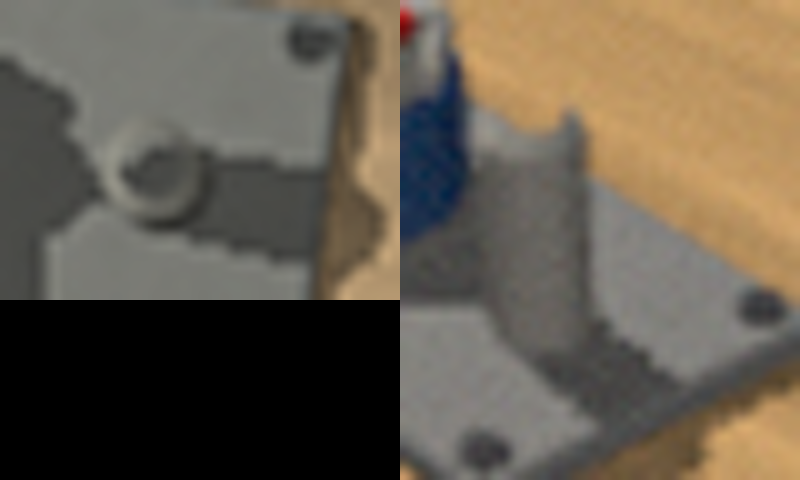

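```bash
python3 - <<'E'
from h import *
from scipy.optimize import least_squares
print(back('top',[(220+15.3-.5,180+17.1-.5)],.075))
# side: axis at mid height passes u=538,v~230 -> constraint on u
f=lambda p:np.r_[proj('top',[p[0],p[1],.075])[0]-[234.8,196.6],proj('side',[p[0],p[1],.043])[0][0]-(228+13.8-.5)]
r=least_squares(f,[.62,.12],x_scale=.01);print(r.x,r.fun)
E
```

```text
[[0.61639848 0.1193199  0.075     ]]
[0.61690222 0.11880746] [ 0.19639134 -0.18851898 -0.25667566]
```

```bash
python3 -m inch '[{"tx":0.02,"ty":0.03,"tz":-0.5,"rx":0,"ry":0,"rz":0,"claw":-0.6},{"tx":0,"ty":0,"tz":-0.5,"rx":0,"ry":0,"rz":0,"claw":-0.6},{"tx":0,"ty":0,"tz":-0.22,"rx":0,"ry":0,"rz":0,"claw":-0.6},{"tx":0,"ty":0,"tz":0,"rx":0,"ry":0,"rz":0,"claw":0.1},{"tx":0,"ty":0,"tz":0,"rx":0,"ry":0,"rz":0,"claw":0.1},{"tx":0,"ty":0,"tz":0,"rx":0,"ry":0,"rz":0,"claw":0.1},{"tx":0,"ty":0,"tz":0,"rx":0,"ry":0,"rz":0,"claw":0.1}]' 20; python3 g.py .4969 -.2246 .009 1.164
```

```text
clock: 15.5
tcp_pos: [0.494, -0.2214, 0.0139]
tcp_rot: [0.389, 0.591, 0.388, -0.591]
ft_force: [0.7, 1.4, 3.7]
width: 0.548
t 15.5 tcp [ 0.494  -0.2214  0.0139] yaw_y -0.408 xaxis [ 0.0016 -0.0009 -1.    ] w 0.548 F [0.661  1.3501 3.7   ] T [ 0.2804 -0.0262 -0.0498] q [-0.6402  0.6212  1.605   0.0003  0.9135 -0.2328]
total units t [ 0.07 -0.08 -0.12] r [  0.02   0.01 -14.99]
```

```bash
python3 -m inch '[{"tx":0,"ty":0,"tz":0.1,"rx":0,"ry":0,"rz":0,"claw":-0.6},{"tx":0,"ty":0,"tz":0,"rx":0,"ry":0,"rz":0,"claw":-0.6},{"tx":0.1,"ty":-0.04,"tz":0,"rx":0,"ry":0,"rz":-1,"claw":-0.6},{"tx":0,"ty":0,"tz":0,"rx":0,"ry":0,"rz":-1,"claw":-0.6},{"tx":0,"ty":0,"tz":0,"rx":0,"ry":0,"rz":-1,"claw":-0.6},{"tx":0,"ty":0,"tz":0,"rx":0,"ry":0,"rz":-1,"claw":-0.6},{"tx":0,"ty":0,"tz":0,"rx":0,"ry":0,"rz":-1,"claw":-0.6},{"tx":0,"ty":0,"tz":0,"rx":0,"ry":0,"rz":-1,"claw":-0.6},{"tx":0,"ty":0,"tz":0,"rx":0,"ry":0,"rz":-1,"claw":-0.6},{"tx":0,"ty":0,"tz":0,"rx":0,"ry":0,"rz":-1,"claw":-0.6},{"tx":0,"ty":0,"tz":0,"rx":0,"ry":0,"rz":-1,"claw":-0.6},{"tx":0,"ty":0,"tz":0,"rx":0,"ry":0,"rz":-1,"claw":-0.6},{"tx":0,"ty":0,"tz":0,"rx":0,"ry":0,"rz":-1,"claw":-0.6},{"tx":0,"ty":0,"tz":0,"rx":0,"ry":0,"rz":-1,"claw":-0.6},{"tx":0,"ty":0,"tz":0,"rx":0,"ry":0,"rz":-1,"claw":-0.6},{"tx":0,"ty":0,"tz":0,"rx":0,"ry":0,"rz":-1,"claw":-0.6},{"tx":0,"ty":0,"tz":0,"rx":0,"ry":0,"rz":-1,"claw":-0.6},{"tx":0,"ty":0,"tz":0,"rx":0,"ry":0,"rz":0,"claw":-0.6}]' 20; python3 g.py .4979 -.2231 .0115 1.164
```

```text
clock: 17.3
tcp_pos: [0.4974, -0.223, 0.017]
tcp_rot: [-0.143, 0.692, -0.143, -0.692]
ft_force: [-0.8, -0.4, 0.1]
width: 0.803
t 17.3 tcp [ 0.4974 -0.223   0.017 ] yaw_y -1.979 xaxis [ 0.     -0.0001 -1.    ] w 0.803 F [-0.8415 -0.4334  0.1121] T [-0.0265  0.0859  0.0005] q [-0.6386  0.6214  1.5903 -0.0001  0.9298  1.3408]
total units t [ 0.01 -0.   -0.14] r [0.   0.   0.02]
```

```bash
python3 -m inch '[{"tx":0.01,"ty":0,"tz":-0.11,"rx":0,"ry":0,"rz":0,"claw":-0.6},{"tx":0,"ty":0,"tz":0,"rx":0,"ry":0,"rz":0,"claw":0.4},{"tx":0,"ty":0,"tz":0,"rx":0,"ry":0,"rz":0,"claw":0.4},{"tx":0,"ty":0,"tz":0,"rx":0,"ry":0,"rz":0,"claw":0.4},{"tx":0,"ty":0,"tz":0,"rx":0,"ry":0,"rz":0,"claw":0.4},{"tx":0,"ty":0,"tz":0,"rx":0,"ry":0,"rz":0,"claw":0.4}]' 40; python3 g.py; python3 -m inch '[{"tx":0,"ty":0,"tz":0.3,"rx":0,"ry":0,"rz":0,"claw":0.4},{"tx":0,"ty":0,"tz":0.7,"rx":0,"ry":0,"rz":0,"claw":0.4},{"tx":0,"ty":0,"tz":0.7,"rx":0,"ry":0,"rz":0,"claw":0.4},{"tx":0,"ty":0,"tz":0.7,"rx":0,"ry":0,"rz":0,"claw":0.4},{"tx":0,"ty":0,"tz":0.5,"rx":0,"ry":0,"rz":0,"claw":0.4},{"tx":0,"ty":0,"tz":0,"rx":0,"ry":0,"rz":0,"claw":0.4}]' 40; python3 g.py .6175 .1195 .13 -1.979
```

```text
clock: 17.9
tcp_pos: [0.4978, -0.2228, 0.0128]
tcp_rot: [-0.143, 0.693, -0.143, -0.693]
ft_force: [-2.4, 1.4, 5.5]
width: 0.433
t 17.9 tcp [ 0.4978 -0.2228  0.0128] yaw_y -1.978 xaxis [ 0.     -0.0001 -1.    ] w 0.433 F [-2.3867  1.4406  5.5158] T [0.2051 0.3029 0.0451] q [-0.6379  0.6283  1.5926 -0.      0.9207  1.3398]
clock: 18.5
tcp_pos: [0.4989, -0.2236, 0.1316]
tcp_rot: [-0.142, 0.694, -0.144, -0.691]
ft_force: [0.1, 0.1, -0.6]
width: 0.434
t 18.5 tcp [ 0.4989 -0.2236  0.1316] yaw_y -1.978 xaxis [ 0.0049 -0.0036 -1.    ] w 0.434 F [ 0.0851  0.0784 -0.6466] T [-0.0138  0.0288 -0.0015] q [-0.6379  0.4655  1.4686  0.0001  1.2014  1.3401]
total units t [ 2.96  8.58 -0.04] r [ 0.03  0.05 -0.01]
```

```bash
python3 -m inch '[{"tx":0.27,"ty":0.78,"tz":0,"rx":0,"ry":0,"rz":0,"claw":0.4},{"tx":0.27,"ty":0.78,"tz":0,"rx":0,"ry":0,"rz":0,"claw":0.4},{"tx":0.27,"ty":0.78,"tz":0,"rx":0,"ry":0,"rz":0,"claw":0.4},{"tx":0.27,"ty":0.78,"tz":0,"rx":0,"ry":0,"rz":0,"claw":0.4},{"tx":0.27,"ty":0.78,"tz":0,"rx":0,"ry":0,"rz":0,"claw":0.4},{"tx":0.27,"ty":0.78,"tz":0,"rx":0,"ry":0,"rz":0,"claw":0.4},{"tx":0.27,"ty":0.78,"tz":0,"rx":0,"ry":0,"rz":0,"claw":0.4},{"tx":0.27,"ty":0.78,"tz":0,"rx":0,"ry":0,"rz":0,"claw":0.4},{"tx":0.27,"ty":0.78,"tz":0,"rx":0,"ry":0,"rz":0,"claw":0.4},{"tx":0.27,"ty":0.78,"tz":0,"rx":0,"ry":0,"rz":0,"claw":0.4},{"tx":0.26,"ty":0.78,"tz":-0.3,"rx":0,"ry":0,"rz":0,"claw":0.4},{"tx":0,"ty":0,"tz":-0.4,"rx":0,"ry":0,"rz":0,"claw":0.4},{"tx":0,"ty":0,"tz":0,"rx":0,"ry":0,"rz":0,"claw":0.4}]' 40; python3 g.py .6175 .1195 .1 -1.979;  python3 - <<'E'
from h import *
t=camera('top')[:,:,::-1];s=camera('side')[:,:,::-1]
cv2.imwrite('pics/d_t.png',t);cv2.imwrite('pics/d_s.png',s)
c=lambda im,u0,v0,u1,v1,f:cv2.resize(im[v0:v1,u0:u1],None,fx=f,fy=f,interpolation=cv2.INTER_CUBIC)
M=np.zeros((480,800,3),np.uint8)
M[:480,:400]=c(t,205,165,245,213,10)
M[:480,400:]=c(s,224,164,264,212,10)
cv2.imwrite('pics/m10.png',M)
E
```

```text
clock: 19.8
tcp_pos: [0.6148, 0.1211, 0.0974]
tcp_rot: [0.142, -0.691, 0.143, 0.695]
ft_force: [-0.3, -0.5, -0.5]
width: 0.434
t 19.8 tcp [0.6148 0.1211 0.0974] yaw_y -1.977 xaxis [-0.0057 -0.0001 -1.    ] w 0.434 F [-0.2755 -0.5032 -0.5494] T [-0.0182  0.0012  0.0069] q [ 0.0059  0.6311  1.2622 -0.0001  1.254   1.9827]
total units t [ 0.07 -0.04  0.07] r [ 0.   -0.05 -0.02]
```

View pics/m10.png

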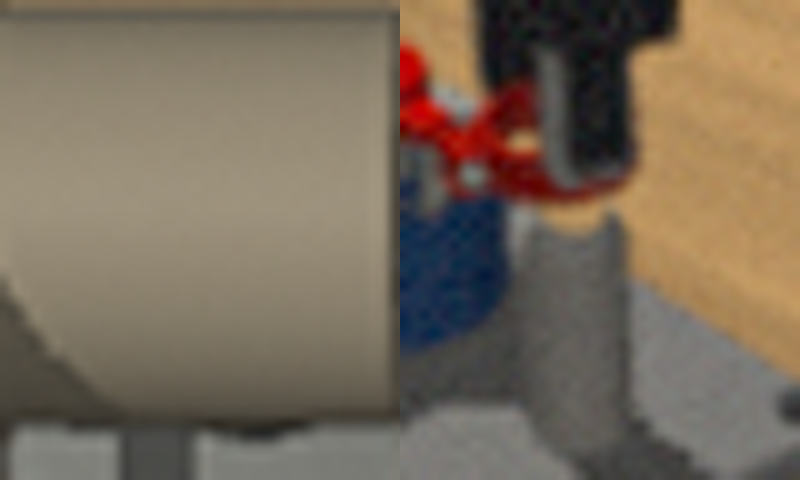

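```bash
python3 - <<'E'
from h import *
f=lambda P:np.round((proj('side',P)-[224,164]+.5)*10+[400,0],1)
def ring(x,y,z,r):
    q=f([(x+r*np.cos(k),y+r*np.sin(k),z) for k in np.linspace(0,6.28,60)]);return q[:,0].min(),q[:,0].max(),q[:,1].max()
for z in(.0896,.1036):print('clamp',ring(.6148,.1211,z,.02))
for P in((.6175,.1195),(.619,.121),(.6165,.119)):print('post',P,ring(*P,.072,.0135),ring(*P,.03,.0135))
E
```

```text
clamp (np.float64(470.7), np.float64(635.8), np.float64(208.8))
clamp (np.float64(467.1), np.float64(633.5), np.float64(158.6))
post (0.6175, 0.1195) (np.float64(514.3), np.float64(624.5), np.float64(253.7)) (np.float64(523.8), np.float64(631.4), np.float64(395.8))
post (0.619, 0.121) (np.float64(514.3), np.float64(624.3), np.float64(248.9)) (np.float64(523.8), np.float64(631.2), np.float64(390.9))
post (0.6165, 0.119) (np.float64(512.8), np.float64(623.1), np.float64(256.1)) (np.float64(522.4), np.float64(630.0), np.float64(398.3))
```

```bash
python3 -m inch '[{"tx":0.08,"ty":-0.03,"tz":0,"rx":0,"ry":0.05,"rz":0,"claw":0.4},{"tx":0,"ty":0,"tz":-0.3,"rx":0,"ry":0,"rz":0,"claw":0.4},{"tx":0,"ty":0,"tz":-0.1,"rx":0,"ry":0,"rz":0,"claw":0.4},{"tx":0,"ty":0,"tz":-0.1,"rx":0,"ry":0,"rz":0,"claw":0.4},{"tx":0,"ty":0,"tz":0,"rx":0,"ry":0,"rz":0,"claw":0.4}]' 40; python3 g.py .618 .12 .1 -1.979
```

```text
clock: 20.4
tcp_pos: [0.6191, 0.119, 0.0798]
tcp_rot: [0.143, -0.69, 0.144, 0.695]
ft_force: [0.1, -0.5, 0.1]
width: 0.433
t 20.4 tcp [0.6191 0.119  0.0798] yaw_y -1.978 xaxis [-0.0065 -0.     -1.    ] w 0.433 F [ 0.1253 -0.4694  0.0554] T [0.0652 0.0157 0.0347] q [0.0025 0.6564 1.2686 0.     1.2231 1.9809]
total units t [-0.03  0.02  0.5 ] r [ 0.   -0.06 -0.01]
```

Bottom about 3 mm below the post top, no contact. Keep going.

```bash
python3 -m inch '[{"tx":-0.02,"ty":0.02,"tz":-0.1,"rx":0,"ry":0,"rz":0,"claw":0.4},{"tx":0,"ty":0,"tz":-0.1,"rx":0,"ry":0,"rz":0,"claw":0.4},{"tx":0,"ty":0,"tz":-0.15,"rx":0,"ry":0,"rz":0,"claw":0.4},{"tx":0,"ty":0,"tz":0,"rx":0,"ry":0,"rz":0,"claw":0.4}]' 40; python3 g.py .618 .12 .1 -1.979
```

```text
clock: 20.8
tcp_pos: [0.6182, 0.12, 0.0655]
tcp_rot: [0.143, -0.69, 0.144, 0.695]
ft_force: [-0.2, -0.3, 0.3]
width: 0.434
t 20.8 tcp [0.6182 0.12   0.0655] yaw_y -1.978 xaxis [-0.0069 -0.     -1.    ] w 0.434 F [-0.1708 -0.26    0.2922] T [-0.069   0.0163  0.0154] q [0.004  0.6717 1.2852 0.     1.1916 1.9822]
total units t [-0.    0.    0.86] r [ 0.   -0.07 -0.01]
```

```bash
python3 -m inch '[{"tx":0,"ty":0,"tz":-0.3,"rx":0,"ry":0,"rz":0,"claw":0.4},{"tx":0,"ty":0,"tz":-0.3,"rx":0,"ry":0,"rz":0,"claw":0.4},{"tx":0,"ty":0,"tz":-0.3,"rx":0,"ry":0,"rz":0,"claw":0.4},{"tx":0,"ty":0,"tz":-0.15,"rx":0,"ry":0,"rz":0,"claw":0.4},{"tx":0,"ty":0,"tz":0,"rx":0,"ry":0,"rz":0,"claw":0.4}]' 40; python3 g.py .618 .12 .1 -1.979; python3 -m inch '[{"tx":0,"ty":0,"tz":0,"rx":0,"ry":0,"rz":0,"claw":-0.2},{"tx":0,"ty":0,"tz":0,"rx":0,"ry":0,"rz":0,"claw":-0.2},{"tx":0,"ty":0,"tz":0,"rx":0,"ry":0,"rz":0,"claw":-0.2},{"tx":0,"ty":0,"tz":0.4,"rx":0,"ry":0,"rz":0,"claw":-0.2},{"tx":0,"ty":0,"tz":0.8,"rx":0,"ry":0,"rz":0,"claw":-0.2},{"tx":0,"ty":0,"tz":0.8,"rx":0,"ry":0,"rz":0,"claw":-0.2},{"tx":0,"ty":0,"tz":0.8,"rx":0,"ry":0,"rz":0,"claw":-0.2}]' 40;  python3 g.py .6059 -.3190 .06 .415
```

```text
clock: 21.3
tcp_pos: [0.6181, 0.1199, 0.0232]
tcp_rot: [0.143, -0.69, 0.144, 0.695]
ft_force: [-0.4, -0.2, -0.1]
width: 0.435
t 21.3 tcp [0.6181 0.1199 0.0232] yaw_y -1.978 xaxis [-0.0074 -0.     -1.    ] w 0.435 F [-0.417  -0.1641 -0.0753] T [ 0.0045  0.028  -0.0325] q [0.0039 0.7235 1.322  0.     1.1035 1.9822]
total units t [-0.    0.    1.92] r [-0.   -0.07 -0.01]
clock: 22.0
tcp_pos: [0.6186, 0.12, 0.1382]
tcp_rot: [0.143, -0.691, 0.143, 0.694]
ft_force: [0.5, 0.0, -0.5]
width: 0.603
t 22.0 tcp [0.6186 0.12   0.1382] yaw_y -1.978 xaxis [-0.0047  0.     -1.    ] w 0.603 F [ 0.4591  0.0476 -0.4778] T [ 0.0218  0.0422 -0.0178] q [0.004  0.5959 1.2008 0.     1.3496 1.9822]
total units t [ -0.32 -10.97  -1.95] r [-0.02 -0.04 -7.15]
```

```bash
cat > f3.py <<'E'
from fit import *
import sys
np.set_printoptions(precision=4,suppress=True)
t=camera('top')[:,:,::-1].copy();s=camera('side')[:,:,::-1].copy()
cv2.imwrite('pics/last_t.png',t);cv2.imwrite('pics/last_s.png',s)
for n,x,y in [('red',.497,-.2246),('blue',.6025,-.3207),('dark',.5106,-.3341)]:
    if n not in sys.argv: continue
    q=proj('top',[x,y,.012])[0].astype(int);w=proj('side',[x,y,.012])[0].astype(int)
    rt=(q[0]-18,q[1]-18,q[0]+18,q[1]+18);rs=(w[0]-24,w[1]-24,w[0]+24,w[1]+24)
    mt,ms=seg(t,n,rt),seg(s,n,rs)
    ys,xs=np.nonzero(mt); x0=back('top',[(xs.mean()+rt[0],ys.mean()+rt[1])],.012)[0]
    for nm,ob in (('both',[('top',mt,rt),('side',ms,rs)]),('top',[('top',mt,rt)]),('side',[('side',ms,rs)])):
        print(n,nm,mt.sum(),ms.sum(),np.array(fit(CLAMP,ob,.005,x0)))
E
sed -i "s/'dark':(S<70)&(V<150)&(V>20)/'dark':(S<75)\&(V<110)\&(V>15)/" fit.py
python3 f3.py blue dark
```

```text
blue both 176.0 341.0 [ 0.6024 -0.3202  0.4006  0.4736]
blue top 176.0 341.0 [ 0.6016 -0.3207  0.3851  0.2387]
blue side 176.0 341.0 [ 0.604  -0.3197  0.3791  0.2213]
dark both 198.0 469.0 [ 0.5108 -0.3344 -2.1742  0.2894]
dark top 198.0 469.0 [ 0.5102 -0.3339 -2.1474  0.1232]
dark side 198.0 469.0 [ 0.5127 -0.3333 -2.1938  0.159 ]
```

```bash
python3 -m inch '[{"tx":-0.02,"ty":-0.78,"tz":0,"rx":0,"ry":0,"rz":-0.52,"claw":-0.6},{"tx":-0.02,"ty":-0.78,"tz":0,"rx":0,"ry":0,"rz":-0.52,"claw":-0.6},{"tx":-0.02,"ty":-0.78,"tz":0,"rx":0,"ry":0,"rz":-0.52,"claw":-0.6},{"tx":-0.02,"ty":-0.78,"tz":0,"rx":0,"ry":0,"rz":-0.52,"claw":-0.6},{"tx":-0.02,"ty":-0.78,"tz":0,"rx":0,"ry":0,"rz":-0.52,"claw":-0.6},{"tx":-0.02,"ty":-0.78,"tz":0,"rx":0,"ry":0,"rz":-0.52,"claw":-0.6},{"tx":-0.02,"ty":-0.78,"tz":0,"rx":0,"ry":0,"rz":-0.52,"claw":-0.6},{"tx":-0.02,"ty":-0.78,"tz":0,"rx":0,"ry":0,"rz":-0.52,"claw":-0.6},{"tx":-0.02,"ty":-0.78,"tz":0,"rx":0,"ry":0,"rz":-0.52,"claw":-0.6},{"tx":-0.02,"ty":-0.78,"tz":0,"rx":0,"ry":0,"rz":-0.52,"claw":-0.6},{"tx":-0.02,"ty":-0.78,"tz":-0.4,"rx":0,"ry":0,"rz":-0.52,"claw":-0.6},{"tx":-0.02,"ty":-0.78,"tz":-0.5,"rx":0,"ry":0,"rz":-0.52,"claw":-0.6},{"tx":-0.02,"ty":-0.78,"tz":-0.5,"rx":0,"ry":0,"rz":-0.52,"claw":-0.6},{"tx":-0.02,"ty":-0.78,"tz":-0.5,"rx":0,"ry":0,"rz":-0.52,"claw":-0.6},{"tx":0,"ty":0,"tz":0,"rx":0,"ry":0,"rz":0,"claw":-0.6}]' 20; python3 g.py .6063 -.3185 .012 .40
```

```text
clock: 23.6
tcp_pos: [0.6055, -0.3198, 0.0567]
tcp_rot: [0.392, -0.585, 0.392, 0.592]
ft_force: [-0.6, 1.1, -0.8]
width: 0.797
t 23.6 tcp [ 0.6055 -0.3198  0.0567] yaw_y -2.746 xaxis [-0.0079  0.0059 -1.    ] w 0.797 F [-0.5729  1.0884 -0.7835] T [-0.0365  0.032  -0.0268] q [-0.6583  0.7671  1.1053 -0.0001  1.2791  2.0875]
total units t [ 0.02  0.03 -1.12] r [-0.06 -0.08  0.04]
```

```bash
python3 -m inch '[{"tx":0.02,"ty":0.03,"tz":-0.5,"rx":-0.06,"ry":-0.08,"rz":0,"claw":-0.6},{"tx":0,"ty":0,"tz":-0.4,"rx":0,"ry":0,"rz":0,"claw":-0.6},{"tx":0,"ty":0,"tz":-0.18,"rx":0,"ry":0,"rz":0,"claw":-0.6},{"tx":0,"ty":0,"tz":0,"rx":0,"ry":0,"rz":0,"claw":0.1},{"tx":0,"ty":0,"tz":0,"rx":0,"ry":0,"rz":0,"claw":0.1},{"tx":0,"ty":0,"tz":0,"rx":0,"ry":0,"rz":0,"claw":0.1},{"tx":0,"ty":0,"tz":0,"rx":0,"ry":0,"rz":0,"claw":0.1}]' 20; python3 g.py
```

```text
clock: 24.3
tcp_pos: [0.6086, -0.3158, 0.0182]
tcp_rot: [-0.39, 0.592, -0.39, -0.587]
ft_force: [-0.2, -0.0, 0.5]
width: 0.452
t 24.3 tcp [ 0.6086 -0.3158  0.0182] yaw_y -2.740 xaxis [ 0.0056 -0.0035 -1.    ] w 0.452 F [-0.1558 -0.0085  0.4594] T [ 0.0063  0.0267 -0.0235] q [-0.6511  0.8047  1.1499  0.0007  1.1804  2.0891]
```

```bash
python3 -m inch '[{"tx":0,"ty":0,"tz":0.4,"rx":0,"ry":0,"rz":0,"claw":-0.6},{"tx":-0.06,"ty":-0.07,"tz":0,"rx":0,"ry":0,"rz":0,"claw":-0.6},{"tx":0,"ty":0,"tz":0,"rx":0,"ry":0,"rz":0,"claw":-0.6},{"tx":0,"ty":0,"tz":0,"rx":0,"ry":0,"rz":0,"claw":-0.6},{"tx":0,"ty":0,"tz":0,"rx":0,"ry":0,"rz":0,"claw":-0.6}]' 20; python3 g.py .6063 -.3185 .012 .40; python3 f3.py blue;  python3 - <<'E'
from h import *
t=cv2.imread('pics/last_t.png');s=cv2.imread('pics/last_s.png')
M=np.zeros((400,800,3),np.uint8)
c=lambda im,u0,v0,u1,v1,f:cv2.resize(im[v0:v1,u0:u1],None,fx=f,fy=f,interpolation=cv2.INTER_CUBIC)
M[:,:400]=c(t,360,160,440,240,5);M[:,400:]=c(s,365,235,445,315,5);cv2.imwrite('pics/m11.png',M)
E
```

```text
clock: 24.8
tcp_pos: [0.6056, -0.3183, 0.0327]
tcp_rot: [-0.391, 0.591, -0.39, -0.588]
ft_force: [-0.7, 0.8, 0.3]
width: 0.802
t 24.8 tcp [ 0.6056 -0.3183  0.0327] yaw_y -2.741 xaxis [ 0.0038 -0.0021 -1.    ] w 0.802 F [-0.6631  0.752   0.3428] T [ 0.0253 -0.0304 -0.0216] q [-0.6568  0.7867  1.1415  0.0008  1.2091  2.0836]
total units t [ 0.02 -0.   -0.52] r [ 0.02  0.04 -0.01]
blue both 21.0 127.0 [ 0.6088 -0.3168 -2.6266 11.8717]
blue top 21.0 127.0 [ 0.6126 -0.2388 -1.8085  1.    ]
blue side 21.0 127.0 [ 0.6058 -0.3194 -2.8073  2.3378]
```

View pics/m11.png

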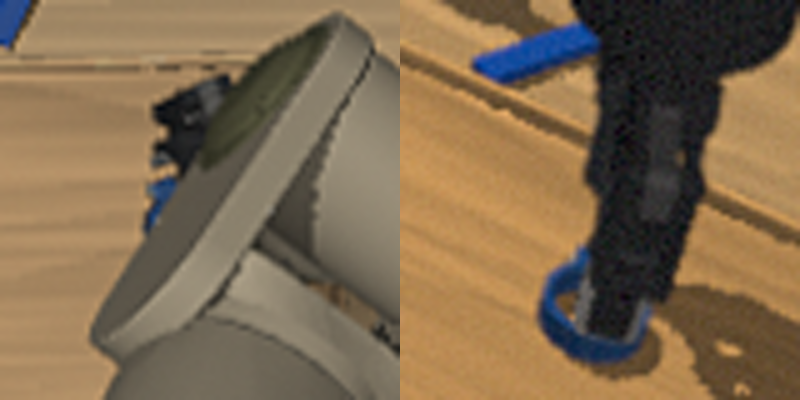

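```bash
python3 -m inch '[{"tx":0.02,"ty":0,"tz":-0.35,"rx":0,"ry":0,"rz":0,"claw":-0.6},{"tx":0,"ty":0,"tz":-0.17,"rx":0,"ry":0,"rz":0,"claw":-0.6},{"tx":0,"ty":0,"tz":0,"rx":0,"ry":0,"rz":0,"claw":-0.6},{"tx":0,"ty":0,"tz":0,"rx":0,"ry":0,"rz":0,"claw":-0.6}]' 20; python3 g.py .6063 -.3185 .012 .40
```

```text
clock: 25.3
tcp_pos: [0.6066, -0.3184, 0.0121]
tcp_rot: [-0.391, 0.591, -0.39, -0.588]
ft_force: [0.2, -0.3, -1.1]
width: 0.803
t 25.3 tcp [ 0.6066 -0.3184  0.0121] yaw_y -2.741 xaxis [ 0.004  -0.0023 -1.    ] w 0.803 F [ 0.1966 -0.2922 -1.1231] T [-0.0003 -0.0203  0.0313] q [-0.656   0.8117  1.1545  0.0007  1.1708  2.0843]
total units t [-0.01 -0.   -0.  ] r [ 0.02  0.04 -0.01]
```

```bash
python3 -m inch '[{"tx":0,"ty":0,"tz":-0.04,"rx":0,"ry":0,"rz":0,"claw":0.1},{"tx":0,"ty":0,"tz":0,"rx":0,"ry":0,"rz":0,"claw":0.1},{"tx":0,"ty":0,"tz":0,"rx":0,"ry":0,"rz":0,"claw":0.1},{"tx":0,"ty":0,"tz":0,"rx":0,"ry":0,"rz":0,"claw":0.1},{"tx":0,"ty":0,"tz":0,"rx":0,"ry":0,"rz":0,"claw":0.1}]' 20; python3 g.py
```

```text
clock: 25.8
tcp_pos: [0.6068, -0.3186, 0.0113]
tcp_rot: [-0.391, 0.592, -0.39, -0.587]
ft_force: [-0.4, -0.1, 1.7]
width: 0.55
t 25.8 tcp [ 0.6068 -0.3186  0.0113] yaw_y -2.741 xaxis [ 0.0051 -0.003  -1.    ] w 0.550 F [-0.3547 -0.0755  1.6912] T [ 0.0157  0.0511 -0.0334] q [-0.656   0.8126  1.1553  0.0008  1.1678  2.0843]
```

```bash
python3 -m inch '[{"tx":0,"ty":0,"tz":0.05,"rx":0,"ry":0,"rz":0,"claw":-0.6},{"tx":0,"ty":0,"tz":0,"rx":0,"ry":0,"rz":0,"claw":-0.6},{"tx":-0.1,"ty":-0.04,"tz":0,"rx":0,"ry":0,"rz":1,"claw":-0.6},{"tx":0,"ty":0,"tz":0,"rx":0,"ry":0,"rz":1,"claw":-0.6},{"tx":0,"ty":0,"tz":0,"rx":0,"ry":0,"rz":1,"claw":-0.6},{"tx":0,"ty":0,"tz":0,"rx":0,"ry":0,"rz":1,"claw":-0.6},{"tx":0,"ty":0,"tz":0,"rx":0,"ry":0,"rz":1,"claw":-0.6},{"tx":0,"ty":0,"tz":0,"rx":0,"ry":0,"rz":1,"claw":-0.6},{"tx":0,"ty":0,"tz":0,"rx":0,"ry":0,"rz":1,"claw":-0.6},{"tx":0,"ty":0,"tz":0,"rx":0,"ry":0,"rz":1,"claw":-0.6},{"tx":0,"ty":0,"tz":0,"rx":0,"ry":0,"rz":1,"claw":-0.6},{"tx":0,"ty":0,"tz":0,"rx":0,"ry":0,"rz":1,"claw":-0.6},{"tx":0,"ty":0,"tz":0,"rx":0,"ry":0,"rz":1,"claw":-0.6},{"tx":0,"ty":0,"tz":0,"rx":0,"ry":0,"rz":1,"claw":-0.6},{"tx":0,"ty":0,"tz":0,"rx":0,"ry":0,"rz":1,"claw":-0.6},{"tx":0,"ty":0,"tz":0,"rx":0,"ry":0,"rz":1,"claw":-0.6},{"tx":0,"ty":0,"tz":0,"rx":0,"ry":0,"rz":1,"claw":-0.6},{"tx":0,"ty":0,"tz":0,"rx":0,"ry":0,"rz":0,"claw":-0.6},{"tx":0,"ty":0,"tz":0,"rx":0,"ry":0,"rz":0,"claw":-0.6}]' 20; python3 g.py .6029 -.3203 .0115 1.97
```

```text
clock: 27.7
tcp_pos: [0.6026, -0.32, 0.0128]
tcp_rot: [0.138, 0.694, 0.141, -0.692]
ft_force: [0.1, -0.4, 0.5]
width: 0.802
t 27.7 tcp [ 0.6026 -0.32    0.0128] yaw_y -1.173 xaxis [ 0.0026  0.0047 -1.    ] w 0.802 F [ 0.0964 -0.4119  0.4825] T [ 0.0137 -0.0327  0.0005] q [-0.6632  0.8085  1.1594  0.0057  1.1745  0.5072]
total units t [ 0.01 -0.01 -0.03] r [-0.04  0.02  0.01]
```

```bash
python3 -m inch '[{"tx":0.01,"ty":-0.01,"tz":-0.03,"rx":-0.04,"ry":0.02,"rz":0,"claw":0.4},{"tx":0,"ty":0,"tz":0,"rx":0,"ry":0,"rz":0,"claw":0.4},{"tx":0,"ty":0,"tz":0,"rx":0,"ry":0,"rz":0,"claw":0.4},{"tx":0,"ty":0,"tz":0,"rx":0,"ry":0,"rz":0,"claw":0.4},{"tx":0,"ty":0,"tz":0,"rx":0,"ry":0,"rz":0,"claw":0.4}]' 40; python3 g.py; python3 -m inch '[{"tx":0,"ty":0,"tz":0.3,"rx":0,"ry":0,"rz":0,"claw":0.4},{"tx":0,"ty":0,"tz":0.7,"rx":0,"ry":0,"rz":0,"claw":0.4},{"tx":0,"ty":0,"tz":0.7,"rx":0,"ry":0,"rz":0,"claw":0.4},{"tx":0,"ty":0,"tz":0.7,"rx":0,"ry":0,"rz":0,"claw":0.4},{"tx":0,"ty":0,"tz":0.5,"rx":0,"ry":0,"rz":0,"claw":0.4},{"tx":0,"ty":0,"tz":0,"rx":0,"ry":0,"rz":0,"claw":0.4},{"tx":0,"ty":0,"tz":0,"rx":0,"ry":0,"rz":0,"claw":0.4}]' 40; python3 g.py .6182 .12 .13 -1.173
```

```text
clock: 28.2
tcp_pos: [0.6032, -0.3204, 0.012]
tcp_rot: [0.141, 0.693, 0.141, -0.693]
ft_force: [-0.4, 0.7, 4.4]
width: 0.441
t 28.2 tcp [ 0.6032 -0.3204  0.012 ] yaw_y -1.170 xaxis [ 0.0009  0.0003 -1.    ] w 0.441 F [-0.4159  0.7378  4.4185] T [ 0.2689  0.1541 -0.0255] q [-0.6615  0.8102  1.1583  0.0009  1.1726  0.5083]
clock: 28.9
tcp_pos: [0.6029, -0.3204, 0.1275]
tcp_rot: [0.141, 0.693, 0.141, -0.693]
ft_force: [-0.5, -0.5, -1.1]
width: 0.436
t 28.9 tcp [ 0.6029 -0.3204  0.1275] yaw_y -1.170 xaxis [ 0.0004  0.0005 -1.    ] w 0.436 F [-0.4974 -0.4883 -1.1071] T [-0.0126  0.0252  0.0161] q [-0.6617  0.6926  1.0408  0.0007  1.4082  0.5082]
total units t [ 0.38 11.01  0.06] r [-0.    0.   -0.03]
```

```bash
python3 -m inch '[{"tx":0.03,"ty":0.78,"tz":0,"rx":0,"ry":0,"rz":0,"claw":0.4},{"tx":0.03,"ty":0.78,"tz":0,"rx":0,"ry":0,"rz":0,"claw":0.4},{"tx":0.03,"ty":0.78,"tz":0,"rx":0,"ry":0,"rz":0,"claw":0.4},{"tx":0.03,"ty":0.78,"tz":0,"rx":0,"ry":0,"rz":0,"claw":0.4},{"tx":0.03,"ty":0.78,"tz":0,"rx":0,"ry":0,"rz":0,"claw":0.4},{"tx":0.03,"ty":0.78,"tz":0,"rx":0,"ry":0,"rz":0,"claw":0.4},{"tx":0.03,"ty":0.78,"tz":0,"rx":0,"ry":0,"rz":0,"claw":0.4},{"tx":0.03,"ty":0.78,"tz":0,"rx":0,"ry":0,"rz":0,"claw":0.4},{"tx":0.03,"ty":0.78,"tz":0,"rx":0,"ry":0,"rz":0,"claw":0.4},{"tx":0.03,"ty":0.78,"tz":0,"rx":0,"ry":0,"rz":0,"claw":0.4},{"tx":0.03,"ty":0.78,"tz":0,"rx":0,"ry":0,"rz":0,"claw":0.4},{"tx":0.03,"ty":0.78,"tz":0,"rx":0,"ry":0,"rz":0,"claw":0.4},{"tx":0.02,"ty":0.78,"tz":0,"rx":0,"ry":0,"rz":0,"claw":0.4},{"tx":0,"ty":0.84,"tz":0,"rx":0,"ry":0,"rz":0,"claw":0.4},{"tx":0,"ty":0,"tz":-0.6,"rx":0,"ry":0,"rz":0,"claw":0.4},{"tx":0,"ty":0,"tz":0,"rx":0,"ry":0,"rz":0,"claw":0.4},{"tx":0,"ty":0,"tz":0,"rx":0,"ry":0,"rz":0,"claw":0.4},{"tx":0,"ty":0,"tz":0,"rx":0,"ry":0,"rz":0,"claw":0.4}]' 40; python3 g.py .6182 .12 .078 -1.173; python3 f3.py dark
```

```text
clock: 30.7
tcp_pos: [0.6186, 0.118, 0.1041]
tcp_rot: [0.14, 0.693, 0.141, -0.693]
ft_force: [0.3, -0.4, -0.5]
width: 0.435
t 30.7 tcp [0.6186 0.118  0.1041] yaw_y -1.171 xaxis [ 0.0009  0.0003 -1.    ] w 0.435 F [ 0.2751 -0.3977 -0.5379] T [ 0.0464 -0.0768 -0.0565] q [0.0007 0.6262 1.2498 0.0004 1.2646 1.1715]
total units t [-0.01  0.05 -0.65] r [-0.    0.01 -0.02]
dark both 198.0 467.0 [ 0.5104 -0.3346 -2.179   0.2913]
dark top 198.0 467.0 [ 0.5102 -0.3339 -2.1474  0.1232]
dark side 198.0 467.0 [ 0.5118 -0.3337 -2.199   0.1611]
```

Correct to the spot where red went on, lower in stages with a force check.

```bash
python3 -m inch '[{"tx":-0.01,"ty":0.05,"tz":-0.2,"rx":0,"ry":0,"rz":0,"claw":0.4},{"tx":0,"ty":0,"tz":-0.25,"rx":0,"ry":0,"rz":0,"claw":0.4},{"tx":0,"ty":0,"tz":-0.15,"rx":0,"ry":0,"rz":0,"claw":0.4},{"tx":0,"ty":0,"tz":-0.1,"rx":0,"ry":0,"rz":0,"claw":0.4},{"tx":0,"ty":0,"tz":0,"rx":0,"ry":0,"rz":0,"claw":0.4}]' 40; python3 g.py .6182 .12 .036 -1.173
```

```text
clock: 31.3
tcp_pos: [0.6176, 0.1207, 0.0749]
tcp_rot: [-0.141, -0.693, -0.141, 0.693]
ft_force: [-0.6, 0.1, -0.2]
width: 0.435
t 31.3 tcp [0.6176 0.1207 0.0749] yaw_y -1.170 xaxis [-0.0009  0.0004 -1.    ] w 0.435 F [-0.573   0.0591 -0.1945] T [-0.0343 -0.0208 -0.0247] q [0.0051 0.658  1.2823 0.0004 1.2022 1.1748]
total units t [ 0.02 -0.02 -0.97] r [-0.   -0.01 -0.03]
```

```bash
python3 -m inch '[{"tx":0.01,"ty":-0.01,"tz":-0.2,"rx":0,"ry":0,"rz":0,"claw":0.4},{"tx":0,"ty":0,"tz":-0.25,"rx":0,"ry":0,"rz":0,"claw":0.4},{"tx":0,"ty":0,"tz":-0.25,"rx":0,"ry":0,"rz":0,"claw":0.4},{"tx":0,"ty":0,"tz":-0.24,"rx":0,"ry":0,"rz":0,"claw":0.4},{"tx":0,"ty":0,"tz":0,"rx":0,"ry":0,"rz":0,"claw":0.4}]' 40; python3 g.py; python3 -m inch '[{"tx":0,"ty":0,"tz":0,"rx":0,"ry":0,"rz":0,"claw":-0.2},{"tx":0,"ty":0,"tz":0,"rx":0,"ry":0,"rz":0,"claw":-0.2},{"tx":0,"ty":0,"tz":0,"rx":0,"ry":0,"rz":0,"claw":-0.2},{"tx":0,"ty":0,"tz":0.4,"rx":0,"ry":0,"rz":0,"claw":-0.2},{"tx":0,"ty":0,"tz":0.8,"rx":0,"ry":0,"rz":0,"claw":-0.2},{"tx":0,"ty":0,"tz":0.8,"rx":0,"ry":0,"rz":0,"claw":-0.2},{"tx":0,"ty":0,"tz":0.5,"rx":0,"ry":0,"rz":0,"claw":-0.2},{"tx":0,"ty":0,"tz":0,"rx":0,"ry":0,"rz":0,"claw":-0.2},{"tx":0,"ty":0,"tz":0,"rx":0,"ry":0,"rz":0,"claw":-0.2}]' 40; python3 g.py .508 -.3380 .06 -2.17;python3 f3.py dark
```

```text
clock: 31.8
tcp_pos: [0.6174, 0.1203, 0.0363]
tcp_rot: [-0.14, -0.692, -0.141, 0.694]
ft_force: [0.2, -0.7, -0.2]
width: 0.436
t 31.8 tcp [0.6174 0.1203 0.0363] yaw_y -1.170 xaxis [-0.0024  0.0004 -1.    ] w 0.436 F [ 0.1542 -0.6593 -0.2455] T [ 0.0282 -0.0358  0.0342] q [0.0044 0.7043 1.3175 0.0005 1.1222 1.174 ]
clock: 32.7
tcp_pos: [0.6181, 0.1204, 0.1379]
tcp_rot: [0.141, 0.693, 0.141, -0.693]
ft_force: [-0.8, -0.5, -0.5]
width: 0.6
t 32.7 tcp [0.6181 0.1204 0.1379] yaw_y -1.170 xaxis [ 0.0007  0.0004 -1.    ] w 0.600 F [-0.7791 -0.4782 -0.4733] T [-0.0268 -0.0537  0.0223] q [0.0044 0.5931 1.207  0.0004 1.3408 1.1742]
total units t [ -2.75 -11.46  -1.95] r [-0.    0.01 -9.55]
dark both 198.0 466.0 [ 0.5107 -0.3345 -2.1713  0.2979]
dark top 198.0 466.0 [ 0.5102 -0.3339 -2.1474  0.1232]
dark side 198.0 466.0 [ 0.5127 -0.3341 -2.2484  0.1612]
```

```bash
python3 -m inch '[{"tx":-0.18,"ty":-0.76,"tz":0,"rx":0,"ry":0,"rz":-0.64,"claw":-0.6},{"tx":-0.18,"ty":-0.76,"tz":0,"rx":0,"ry":0,"rz":-0.64,"claw":-0.6},{"tx":-0.18,"ty":-0.76,"tz":0,"rx":0,"ry":0,"rz":-0.64,"claw":-0.6},{"tx":-0.18,"ty":-0.76,"tz":0,"rx":0,"ry":0,"rz":-0.64,"claw":-0.6},{"tx":-0.18,"ty":-0.76,"tz":0,"rx":0,"ry":0,"rz":-0.64,"claw":-0.6},{"tx":-0.18,"ty":-0.76,"tz":0,"rx":0,"ry":0,"rz":-0.64,"claw":-0.6},{"tx":-0.18,"ty":-0.76,"tz":0,"rx":0,"ry":0,"rz":-0.64,"claw":-0.6},{"tx":-0.18,"ty":-0.76,"tz":0,"rx":0,"ry":0,"rz":-0.64,"claw":-0.6},{"tx":-0.18,"ty":-0.76,"tz":0,"rx":0,"ry":0,"rz":-0.64,"claw":-0.6},{"tx":-0.18,"ty":-0.76,"tz":0,"rx":0,"ry":0,"rz":-0.64,"claw":-0.6},{"tx":-0.18,"ty":-0.76,"tz":0,"rx":0,"ry":0,"rz":-0.64,"claw":-0.6},{"tx":-0.18,"ty":-0.76,"tz":-0.4,"rx":0,"ry":0,"rz":-0.64,"claw":-0.6},{"tx":-0.18,"ty":-0.76,"tz":-0.5,"rx":0,"ry":0,"rz":-0.64,"claw":-0.6},{"tx":-0.18,"ty":-0.76,"tz":-0.5,"rx":0,"ry":0,"rz":-0.64,"claw":-0.6},{"tx":-0.18,"ty":-0.76,"tz":-0.5,"rx":0,"ry":0,"rz":-0.6,"claw":-0.6},{"tx":0,"ty":0,"tz":0,"rx":0,"ry":0,"rz":0,"claw":-0.6},{"tx":0,"ty":0,"tz":0,"rx":0,"ry":0,"rz":0,"claw":-0.6},{"tx":0,"ty":0,"tz":0,"rx":0,"ry":0,"rz":0,"claw":-0.6}]' 20; python3 g.py .5081 -.3377 .0115 -2.165
```

```text
clock: 34.6
tcp_pos: [0.5105, -0.3348, 0.0622]
tcp_rot: [-0.209, 0.676, -0.208, -0.675]
ft_force: [0.7, 0.7, 0.3]
width: 0.8
t 34.6 tcp [ 0.5105 -0.3348  0.0622] yaw_y -2.170 xaxis [ 0.0006  0.0001 -1.    ] w 0.800 F [0.7223 0.656  0.2558] T [0.0267 0.0006 0.0477] q [-0.7743  0.6449  1.355   0.0005  1.1413  1.3951]
total units t [-0.06 -0.07 -1.27] r [-0.    0.01  0.04]
```

```bash
python3 -m inch '[{"tx":-0.06,"ty":-0.07,"tz":-0.5,"rx":0,"ry":0,"rz":0.04,"claw":-0.6},{"tx":0,"ty":0,"tz":-0.5,"rx":0,"ry":0,"rz":0,"claw":-0.6},{"tx":0,"ty":0,"tz":-0.27,"rx":0,"ry":0,"rz":0,"claw":-0.6},{"tx":0,"ty":0,"tz":0,"rx":0,"ry":0,"rz":0,"claw":-0.6},{"tx":0,"ty":0,"tz":0,"rx":0,"ry":0,"rz":0,"claw":-0.6},{"tx":0,"ty":0,"tz":0,"rx":0,"ry":0,"rz":0,"claw":0.1},{"tx":0,"ty":0,"tz":0,"rx":0,"ry":0,"rz":0,"claw":0.1},{"tx":0,"ty":0,"tz":0,"rx":0,"ry":0,"rz":0,"claw":0.1},{"tx":0,"ty":0,"tz":0,"rx":0,"ry":0,"rz":0,"claw":0.1},{"tx":0,"ty":0,"tz":0,"rx":0,"ry":0,"rz":0,"claw":0.1}]' 20; python3 g.py
```

```text
clock: 35.6
tcp_pos: [0.5084, -0.3386, 0.0125]
tcp_rot: [-0.207, 0.677, -0.208, -0.675]
ft_force: [-0.6, 0.1, 6.7]
width: 0.549
t 35.6 tcp [ 0.5084 -0.3386  0.0125] yaw_y -2.167 xaxis [ 0.0022 -0.0013 -1.    ] w 0.549 F [-0.5748  0.0975  6.7085] T [ 0.2937  0.012  -0.0105] q [-0.7815  0.7091  1.3977  0.0007  1.0323  1.3849]
```

```bash
python3 -m inch '[{"tx":0,"ty":0,"tz":0.05,"rx":0,"ry":0,"rz":0,"claw":-0.6},{"tx":0,"ty":0,"tz":0,"rx":0,"ry":0,"rz":0,"claw":-0.6},{"tx":0.06,"ty":0.09,"tz":0,"rx":0,"ry":0,"rz":1,"claw":-0.6},{"tx":0,"ty":0,"tz":0,"rx":0,"ry":0,"rz":1,"claw":-0.6},{"tx":0,"ty":0,"tz":0,"rx":0,"ry":0,"rz":1,"claw":-0.6},{"tx":0,"ty":0,"tz":0,"rx":0,"ry":0,"rz":1,"claw":-0.6},{"tx":0,"ty":0,"tz":0,"rx":0,"ry":0,"rz":1,"claw":-0.6},{"tx":0,"ty":0,"tz":0,"rx":0,"ry":0,"rz":1,"claw":-0.6},{"tx":0,"ty":0,"tz":0,"rx":0,"ry":0,"rz":1,"claw":-0.6},{"tx":0,"ty":0,"tz":0,"rx":0,"ry":0,"rz":1,"claw":-0.6},{"tx":0,"ty":0,"tz":0,"rx":0,"ry":0,"rz":1,"claw":-0.6},{"tx":0,"ty":0,"tz":0,"rx":0,"ry":0,"rz":1,"claw":-0.6},{"tx":0,"ty":0,"tz":0,"rx":0,"ry":0,"rz":1,"claw":-0.6},{"tx":0,"ty":0,"tz":0,"rx":0,"ry":0,"rz":1,"claw":-0.6},{"tx":0,"ty":0,"tz":0,"rx":0,"ry":0,"rz":1,"claw":-0.6},{"tx":0,"ty":0,"tz":0,"rx":0,"ry":0,"rz":1,"claw":-0.6},{"tx":0,"ty":0,"tz":0,"rx":0,"ry":0,"rz":1,"claw":-0.6},{"tx":0,"ty":0,"tz":0,"rx":0,"ry":0,"rz":0,"claw":-0.6},{"tx":0,"ty":0,"tz":0,"rx":0,"ry":0,"rz":0,"claw":-0.6}]' 20; python3 g.py .5108 -.3351 .012 -.596
```

```text
clock: 37.5
tcp_pos: [0.5102, -0.3349, 0.0133]
tcp_rot: [0.33, 0.625, 0.33, -0.625]
ft_force: [-0.4, 0.3, -0.4]
width: 0.801
t 37.5 tcp [ 0.5102 -0.3349  0.0133] yaw_y -0.599 xaxis [ 0.0002  0.0007 -1.    ] w 0.801 F [-0.3581  0.2792 -0.3895] T [ 0.0198  0.0381 -0.0015] q [-0.7748  0.7083  1.3965  0.0007  1.0371 -0.1764]
total units t [ 0.01 -0.01 -0.03] r [-0.01  0.    0.03]
```

```bash
python3 -m inch '[{"tx":0.01,"ty":-0.01,"tz":-0.03,"rx":0,"ry":0,"rz":0.03,"claw":0.4},{"tx":0,"ty":0,"tz":0,"rx":0,"ry":0,"rz":0,"claw":0.4},{"tx":0,"ty":0,"tz":0,"rx":0,"ry":0,"rz":0,"claw":0.4},{"tx":0,"ty":0,"tz":0,"rx":0,"ry":0,"rz":0,"claw":0.4},{"tx":0,"ty":0,"tz":0,"rx":0,"ry":0,"rz":0,"claw":0.4}]' 40; python3 g.py; python3 -m inch '[{"tx":0,"ty":0,"tz":0.3,"rx":0,"ry":0,"rz":0,"claw":0.4},{"tx":0,"ty":0,"tz":0.7,"rx":0,"ry":0,"rz":0,"claw":0.4},{"tx":0,"ty":0,"tz":0.7,"rx":0,"ry":0,"rz":0,"claw":0.4},{"tx":0,"ty":0,"tz":0.7,"rx":0,"ry":0,"rz":0,"claw":0.4},{"tx":0,"ty":0,"tz":0.5,"rx":0,"ry":0,"rz":0,"claw":0.4},{"tx":0,"ty":0,"tz":0,"rx":0,"ry":0,"rz":0,"claw":0.4},{"tx":0,"ty":0,"tz":0,"rx":0,"ry":0,"rz":0,"claw":0.4}]' 40; python3 g.py .618 .1203 .105 -.599
```

```text
clock: 38.0
tcp_pos: [0.5107, -0.3353, 0.0125]
tcp_rot: [0.332, 0.624, 0.332, -0.624]
ft_force: [-1.2, 1.1, 5.2]
width: 0.44
t 38.0 tcp [ 0.5107 -0.3353  0.0125] yaw_y -0.593 xaxis [ 0.0004  0.0004 -1.    ] w 0.440 F [-1.1716  1.1128  5.209 ] T [ 0.1331  0.2515 -0.025 ] q [-0.7748  0.7101  1.3955  0.0007  1.036  -0.182 ]
clock: 38.7
tcp_pos: [0.5105, -0.3351, 0.1279]
tcp_rot: [0.332, 0.624, 0.332, -0.624]
ft_force: [-0.3, 0.1, -2.1]
width: 0.437
t 38.7 tcp [ 0.5105 -0.3351  0.1279] yaw_y -0.593 xaxis [ 0.0002  0.0008 -1.    ] w 0.437 F [-0.2823  0.0583 -2.0889] T [0.0741 0.0252 0.023 ] q [-0.7748  0.5722  1.2796  0.0007  1.2902 -0.1821]
total units t [ 2.69 11.38 -0.57] r [-0.01  0.   -0.06]
```

```bash
python3 -m inch '[{"tx":0.18,"ty":0.76,"tz":0,"rx":0,"ry":0,"rz":0,"claw":0.4},{"tx":0.18,"ty":0.76,"tz":0,"rx":0,"ry":0,"rz":0,"claw":0.4},{"tx":0.18,"ty":0.76,"tz":0,"rx":0,"ry":0,"rz":0,"claw":0.4},{"tx":0.18,"ty":0.76,"tz":0,"rx":0,"ry":0,"rz":0,"claw":0.4},{"tx":0.18,"ty":0.76,"tz":0,"rx":0,"ry":0,"rz":0,"claw":0.4},{"tx":0.18,"ty":0.76,"tz":0,"rx":0,"ry":0,"rz":0,"claw":0.4},{"tx":0.18,"ty":0.76,"tz":0,"rx":0,"ry":0,"rz":0,"claw":0.4},{"tx":0.18,"ty":0.76,"tz":0,"rx":0,"ry":0,"rz":0,"claw":0.4},{"tx":0.18,"ty":0.76,"tz":0,"rx":0,"ry":0,"rz":0,"claw":0.4},{"tx":0.18,"ty":0.76,"tz":0,"rx":0,"ry":0,"rz":0,"claw":0.4},{"tx":0.18,"ty":0.76,"tz":0,"rx":0,"ry":0,"rz":0,"claw":0.4},{"tx":0.18,"ty":0.76,"tz":0,"rx":0,"ry":0,"rz":0,"claw":0.4},{"tx":0.18,"ty":0.76,"tz":0,"rx":0,"ry":0,"rz":0,"claw":0.4},{"tx":0.18,"ty":0.76,"tz":0,"rx":0,"ry":0,"rz":0,"claw":0.4},{"tx":0.18,"ty":0.76,"tz":0,"rx":0,"ry":0,"rz":0,"claw":0.4},{"tx":0,"ty":0,"tz":-0.57,"rx":0,"ry":0,"rz":0,"claw":0.4},{"tx":0,"ty":0,"tz":0,"rx":0,"ry":0,"rz":0,"claw":0.4},{"tx":0,"ty":0,"tz":0,"rx":0,"ry":0,"rz":0,"claw":0.4},{"tx":0,"ty":0,"tz":0,"rx":0,"ry":0,"rz":0,"claw":0.4}]' 40; python3 g.py .618 .1203 .076 -.599
```

```text
clock: 40.6
tcp_pos: [0.6189, 0.1201, 0.1057]
tcp_rot: [0.332, 0.625, 0.332, -0.624]
ft_force: [-0.2, 0.0, -0.4]
width: 0.438
t 40.6 tcp [0.6189 0.1201 0.1057] yaw_y -0.594 xaxis [ 0.0005  0.0006 -1.    ] w 0.438 F [-0.2215  0.0072 -0.4167] T [ 0.0204  0.0226 -0.0479] q [0.0039 0.6258 1.2455 0.0006 1.2698 0.5975]
total units t [-0.02  0.01 -0.74] r [-0.01  0.01 -0.05]
```

```bash
python3 -m inch '[{"tx":-0.02,"ty":0.01,"tz":-0.2,"rx":0,"ry":0,"rz":0,"claw":0.4},{"tx":0,"ty":0,"tz":-0.25,"rx":0,"ry":0,"rz":0,"claw":0.4},{"tx":0,"ty":0,"tz":-0.15,"rx":0,"ry":0,"rz":0,"claw":0.4},{"tx":0,"ty":0,"tz":-0.13,"rx":0,"ry":0,"rz":0,"claw":0.4},{"tx":0,"ty":0,"tz":0,"rx":0,"ry":0,"rz":0,"claw":0.4}]' 40; python3 g.py .618 .1203 .05 -.599
```

```text
clock: 41.1
tcp_pos: [0.6175, 0.1211, 0.0751]
tcp_rot: [-0.332, -0.624, -0.333, 0.625]
ft_force: [-0.2, -0.2, -0.2]
width: 0.432
t 41.1 tcp [0.6175 0.1211 0.0751] yaw_y -0.593 xaxis [-0.0014  0.0006 -1.    ] w 0.432 F [-0.2324 -0.1525 -0.2389] T [ 0.0313 -0.02    0.0224] q [0.0055 0.6578 1.2816 0.0007 1.2036 0.5982]
total units t [ 0.01 -0.02 -0.63] r [-0.01 -0.01 -0.06]
```

```bash
python3 -m inch '[{"tx":0.01,"ty":-0.02,"tz":-0.2,"rx":0,"ry":0,"rz":0,"claw":0.4},{"tx":0,"ty":0,"tz":-0.2,"rx":0,"ry":0,"rz":0,"claw":0.4},{"tx":0,"ty":0,"tz":-0.2,"rx":0,"ry":0,"rz":0,"claw":0.4},{"tx":0,"ty":0,"tz":0,"rx":0,"ry":0,"rz":0,"claw":0.4}]' 40; python3 g.py; python3 -m inch '[{"tx":0,"ty":0,"tz":0,"rx":0,"ry":0,"rz":0,"claw":-0.2},{"tx":0,"ty":0,"tz":0,"rx":0,"ry":0,"rz":0,"claw":-0.2},{"tx":0,"ty":0,"tz":0,"rx":0,"ry":0,"rz":0,"claw":-0.2},{"tx":0,"ty":0,"tz":0.4,"rx":0,"ry":0,"rz":0,"claw":-0.2},{"tx":0,"ty":0,"tz":0.8,"rx":0,"ry":0,"rz":0,"claw":-0.2},{"tx":0,"ty":0,"tz":0.8,"rx":0,"ry":0,"rz":0,"claw":-0.2},{"tx":-0.8,"ty":-0.6,"tz":0.5,"rx":0,"ry":0,"rz":0,"claw":0.2},{"tx":-0.8,"ty":-0.8,"tz":0,"rx":0,"ry":0,"rz":0,"claw":0.2},{"tx":-0.8,"ty":-0.8,"tz":0,"rx":0,"ry":0,"rz":0,"claw":0.2},{"tx":-0.8,"ty":-0.8,"tz":0,"rx":0,"ry":0,"rz":0,"claw":0.2},{"tx":0,"ty":0,"tz":0,"rx":0,"ry":0,"rz":0,"claw":0.2}]' 40; python3 g.py;  python3 - <<'E'
from h import *
t=camera('top')[:,:,::-1];s=camera('side')[:,:,::-1]
cv2.imwrite('pics/e_t.png',t);cv2.imwrite('pics/e_s.png',s)
c=lambda im,u0,v0,u1,v1,f:cv2.resize(im[v0:v1,u0:u1],None,fx=f,fy=f,interpolation=cv2.INTER_CUBIC)
M=np.zeros((400,800,3),np.uint8)
M[:,:400]=c(t,155,155,255,255,4);M[:,400:]=c(s,180,140,260,220,5);cv2.imwrite('pics/m12.png',M)
E
```

```text
clock: 41.5
tcp_pos: [0.6176, 0.1203, 0.0506]
tcp_rot: [-0.332, -0.624, -0.333, 0.625]
ft_force: [0.4, -0.4, -0.3]
width: 0.436
t 41.5 tcp [0.6176 0.1203 0.0506] yaw_y -0.593 xaxis [-0.0023  0.0006 -1.    ] w 0.436 F [ 0.447  -0.3933 -0.2885] T [-0.0296  0.0286  0.0054] q [0.0043 0.6868 1.3048 0.0007 1.1522 0.5969]
clock: 42.6
tcp_pos: [0.4873, -0.0019, 0.1526]
tcp_rot: [-0.331, -0.625, -0.331, 0.625]
ft_force: [0.9, 0.9, 0.5]
width: 0.397
t 42.6 tcp [ 0.4873 -0.0019  0.1526] yaw_y -0.596 xaxis [-0.001   0.0002 -1.    ] w 0.397 F [0.8547 0.922  0.4816] T [ 0.0244 -0.0066 -0.0048] q [-0.2474  0.3507  1.5953 -0.      1.1965  0.3488]
```

View pics/m12.png

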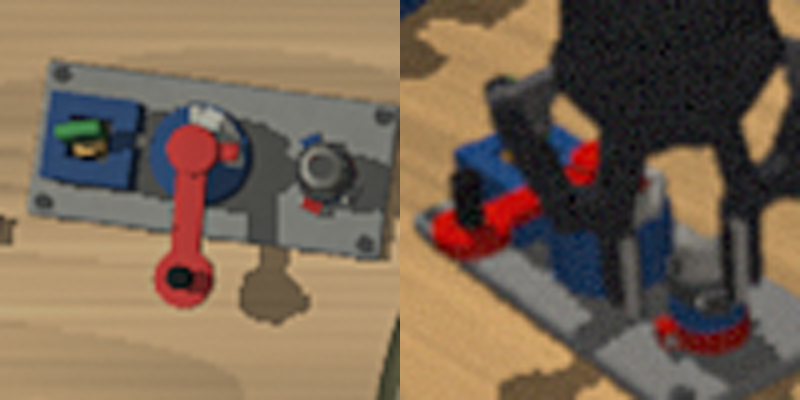

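```bash
python3 - <<'E'
from h import *
print(back('top',[(199.6,223.6)],.107))
E
python3 -m inch '[{"tx":0.14,"ty":0.53,"tz":0,"rx":0,"ry":0,"rz":-1,"claw":0.1},{"tx":0.14,"ty":0.53,"tz":0,"rx":0,"ry":0,"rz":-1,"claw":0.1},{"tx":0.14,"ty":0.53,"tz":0,"rx":0,"ry":0,"rz":-1,"claw":0.1},{"tx":0.14,"ty":0.53,"tz":0,"rx":0,"ry":0,"rz":-1,"claw":0.1},{"tx":0.14,"ty":0.53,"tz":0,"rx":0,"ry":0,"rz":-1,"claw":0.1},{"tx":0.14,"ty":0.53,"tz":0,"rx":0,"ry":0,"rz":-1,"claw":0.1},{"tx":0.14,"ty":0.53,"tz":0,"rx":0,"ry":0,"rz":-1,"claw":0.1},{"tx":0.14,"ty":0.53,"tz":0,"rx":0,"ry":0,"rz":-1,"claw":0.1},{"tx":0.14,"ty":0.53,"tz":0,"rx":0,"ry":0,"rz":-1,"claw":0.1},{"tx":0.14,"ty":0.52,"tz":0,"rx":0,"ry":0,"rz":-0.86,"claw":0.1},{"tx":0,"ty":0,"tz":-0.3,"rx":0,"ry":0,"rz":0,"claw":0.1},{"tx":0,"ty":0,"tz":0,"rx":0,"ry":0,"rz":0,"claw":0.1},{"tx":0,"ty":0,"tz":0,"rx":0,"ry":0,"rz":0,"claw":0.1},{"tx":0,"ty":0,"tz":0,"rx":0,"ry":0,"rz":0,"claw":0.1}]' 20; python3 g.py .5436 .2095 .086 -1.629
```

```text
[[0.54376345 0.20629457 0.107     ]]
clock: 44.1
tcp_pos: [0.5464, 0.2114, 0.1403]
tcp_rot: [-0.019, 0.707, -0.019, -0.707]
ft_force: [-0.0, -0.3, -0.0]
width: 0.451
t 44.1 tcp [0.5464 0.2114 0.1403] yaw_y -1.625 xaxis [ 0.0009  0.0001 -1.    ] w 0.451 F [-0.0363 -0.2521 -0.0006] T [-0.0008 -0.0565 -0.0002] q [ 0.1674  0.5196  1.3394 -0.0001  1.2816  1.7926]
total units t [-0.07 -0.05 -1.36] r [-0.    0.01 -0.04]
```

```bash
python3 -m inch '[{"tx":-0.07,"ty":-0.08,"tz":-0.3,"rx":0,"ry":0,"rz":0,"claw":0.1},{"tx":0,"ty":0,"tz":-0.5,"rx":0,"ry":0,"rz":0,"claw":0.1},{"tx":0,"ty":0,"tz":-0.54,"rx":0,"ry":0,"rz":0,"claw":0.1},{"tx":0,"ty":0,"tz":0,"rx":0,"ry":0,"rz":0,"claw":0.48},{"tx":0,"ty":0,"tz":0,"rx":0,"ry":0,"rz":0,"claw":0.48},{"tx":0,"ty":0,"tz":0,"rx":0,"ry":0,"rz":0,"claw":0.48}]' 20; python3 g.py;python3 - <<'E'
from rig import *
import numpy as np
P=np.array([.6285,.2055]);th=np.r_[1.5,1.375,1.25,1.125,1,.875,.75,.625,.5,.375,.25,.125,0,-.03]
z=np.interp(th,[0,.6,1.3,2],[.095,.100,.085,.085])
X=np.c_[P[0]+.085*np.cos(-1.689-th),P[1]+.085*np.sin(-1.689-th),z]
X=np.r_[[get_obs()['tcp_pos']],X]
for t,d,x in zip(th,np.diff(X,axis=0)/.04,X[1:]):print(round(t,3),np.round(d,2),np.round(x,4))
E
```

```text
clock: 44.7
tcp_pos: [0.5441, 0.2087, 0.0879]
tcp_rot: [-0.02, 0.708, -0.019, -0.706]
ft_force: [-0.4, 0.4, -0.2]
width: 0.259
t 44.7 tcp [0.5441 0.2087 0.0879] yaw_y -1.625 xaxis [ 0.0029  0.0005 -1.    ] w 0.259 F [-0.4385  0.4025 -0.2073] T [ 0.0516 -0.0083  0.0435] q [ 0.1632  0.5725  1.415  -0.      1.1511  1.7886]
1.5 [-0.01  0.02 -0.07] [0.5436 0.2095 0.085 ]
1.375 [ 0.   -0.27  0.  ] [0.5438 0.1989 0.085 ]
1.25 [ 0.04 -0.26  0.03] [0.5452 0.1884 0.0861]
1.125 [ 0.07 -0.26  0.07] [0.548  0.1782 0.0888]
1.0 [ 0.1  -0.25  0.07] [0.5521 0.1683 0.0914]
0.875 [ 0.13 -0.23  0.07] [0.5573 0.1591 0.0941]
0.75 [ 0.16 -0.21  0.07] [0.5636 0.1506 0.0968]
0.625 [ 0.18 -0.19  0.07] [0.571  0.1429 0.0995]
0.5 [ 0.21 -0.17 -0.01] [0.5792 0.1362 0.0992]
0.375 [ 0.23 -0.14 -0.03] [0.5883 0.1306 0.0981]
0.25 [ 0.24 -0.11 -0.03] [0.5979 0.1262 0.0971]
0.125 [ 0.25 -0.08 -0.03] [0.608 0.123 0.096]
0.0 [ 0.26 -0.05 -0.03] [0.6185 0.1211 0.095 ]
-0.03 [ 0.06 -0.01  0.  ] [0.621  0.1208 0.095 ]
```

```bash
python3 -m inch '[{"tx":0,"ty":-0.25,"tz":-0.02,"rx":0,"ry":0,"rz":1,"claw":0.48},{"tx":0.04,"ty":-0.26,"tz":0.03,"rx":0,"ry":0,"rz":1,"claw":0.48},{"tx":0.07,"ty":-0.26,"tz":0.05,"rx":0,"ry":0,"rz":1,"claw":0.48},{"tx":0,"ty":0,"tz":0,"rx":0,"ry":0,"rz":1,"claw":0.48},{"tx":0.1,"ty":-0.25,"tz":0.07,"rx":0,"ry":0,"rz":1,"claw":0.48},{"tx":0.13,"ty":-0.23,"tz":0.07,"rx":0,"ry":0,"rz":1,"claw":0.48},{"tx":0.16,"ty":-0.21,"tz":0.07,"rx":0,"ry":0,"rz":1,"claw":0.48},{"tx":0.18,"ty":-0.19,"tz":0.07,"rx":0,"ry":0,"rz":1,"claw":0.48},{"tx":0.21,"ty":-0.17,"tz":0,"rx":0,"ry":0,"rz":1,"claw":0.48},{"tx":0,"ty":0,"tz":0,"rx":0,"ry":0,"rz":0.5,"claw":0.48},{"tx":0,"ty":0,"tz":0,"rx":0,"ry":0,"rz":0,"claw":0.48}]' 20; python3 g.py .5792 .1362 .0992 -.618
```

```text
clock: 45.8
tcp_pos: [0.5793, 0.136, 0.1013]
tcp_rot: [0.321, 0.631, 0.321, -0.63]
ft_force: [0.1, 0.1, -0.4]
width: 0.26
t 45.8 tcp [0.5793 0.136  0.1013] yaw_y -0.629 xaxis [ 0.0019  0.0007 -1.    ] w 0.260 F [ 0.057   0.1321 -0.4423] T [ 0.02   -0.0018 -0.0073] q [0.0315 0.5754 1.3621 0.0007 1.2022 0.6608]
total units t [-0.    0.   -0.05] r [-0.01  0.02  0.11]
```

```bash
python3 -m inch '[{"tx":0.23,"ty":-0.14,"tz":-0.05,"rx":0,"ry":0,"rz":1,"claw":0.48},{"tx":0.24,"ty":-0.11,"tz":-0.03,"rx":0,"ry":0,"rz":1,"claw":0.48},{"tx":0.25,"ty":-0.08,"tz":-0.03,"rx":0,"ry":0,"rz":1,"claw":0.48},{"tx":0.26,"ty":-0.05,"tz":-0.03,"rx":0,"ry":0,"rz":1,"claw":0.48},{"tx":0.05,"ty":-0.01,"tz":0,"rx":0,"ry":0,"rz":0.9,"claw":0.48},{"tx":0,"ty":0,"tz":0,"rx":0,"ry":0,"rz":0,"claw":0.48},{"tx":0,"ty":0,"tz":0,"rx":0,"ry":0,"rz":0,"claw":0.48}]' 20; python3 g.py .6185 .1211 .095 -.118
```

```text
clock: 46.5
tcp_pos: [0.6205, 0.1203, 0.0951]
tcp_rot: [0.469, 0.53, 0.469, -0.529]
ft_force: [0.7, 0.1, 0.3]
width: 0.263
t 46.5 tcp [0.6205 0.1203 0.0951] yaw_y -0.121 xaxis [ 0.0012  0.0005 -1.    ] w 0.263 F [0.6592 0.1431 0.295 ] T [-0.0239 -0.0151 -0.0528] q [0.0043 0.6392 1.253  0.0006 1.2482 0.1246]
total units t [-0.05  0.02 -0.  ] r [-0.01  0.01  0.02]
```

```bash
python3 -m inch '[{"tx":0.04,"ty":0,"tz":0,"rx":0,"ry":0,"rz":0,"claw":0.48},{"tx":0,"ty":0,"tz":0,"rx":0,"ry":0,"rz":0,"claw":0.48},{"tx":0,"ty":0,"tz":0,"rx":0,"ry":0,"rz":0,"claw":0.48}]' 20; python3 g.py;python3 -m inch '[{"tx":0.04,"ty":0,"tz":0,"rx":0,"ry":0,"rz":0,"claw":0.48},{"tx":0,"ty":0,"tz":0,"rx":0,"ry":0,"rz":0,"claw":0.48},{"tx":0,"ty":0,"tz":0,"rx":0,"ry":0,"rz":0,"claw":0.48}]' 20; python3 g.py
```

```text
clock: 46.8
tcp_pos: [0.6219, 0.1204, 0.0946]
tcp_rot: [0.469, 0.529, 0.47, -0.528]
ft_force: [-0.4, -0.2, -0.6]
width: 0.26
t 46.8 tcp [0.6219 0.1204 0.0946] yaw_y -0.118 xaxis [ 0.      0.0007 -1.    ] w 0.260 F [-0.3601 -0.1675 -0.6084] T [-0.0323  0.0074  0.0227] q [0.0043 0.6423 1.2484 0.0007 1.2509 0.1223]
clock: 47.1
tcp_pos: [0.6228, 0.1204, 0.0944]
tcp_rot: [-0.469, -0.528, -0.47, 0.529]
ft_force: [-5.1, -0.1, 2.6]
width: 0.261
t 47.1 tcp [0.6228 0.1204 0.0944] yaw_y -0.117 xaxis [-0.0019  0.0006 -1.    ] w 0.261 F [-5.1382 -0.1339  2.5983] T [-0.0533  0.8987  0.0204] q [0.0043 0.6446 1.2441 0.0006 1.2549 0.1216]
```

```bash
python3 -m inch '[{"tx":0.05,"ty":0,"tz":0,"rx":0,"ry":0,"rz":0,"claw":0.48},{"tx":0,"ty":0,"tz":0,"rx":0,"ry":0,"rz":0,"claw":0.48},{"tx":0,"ty":0,"tz":0,"rx":0,"ry":0,"rz":0,"claw":0.48}]' 20; python3 g.py;python3 -m inch '[{"tx":0.03,"ty":0,"tz":0,"rx":0,"ry":0,"rz":0,"claw":0.48},{"tx":0,"ty":0,"tz":0,"rx":0,"ry":0,"rz":0,"claw":0.48}]' 20; python3 g.py
```

```text
clock: 47.4
tcp_pos: [0.6231, 0.1203, 0.0943]
tcp_rot: [-0.468, -0.527, -0.471, 0.53]
ft_force: [-12.7, -0.8, 6.4]
width: 0.258
t 47.4 tcp [0.6231 0.1203 0.0943] yaw_y -0.117 xaxis [-0.0062  0.0002 -1.    ] w 0.258 F [-12.6904  -0.7778   6.3755] T [-0.1965  2.1471  0.0394] q [0.0044 0.6471 1.2395 0.0003 1.2612 0.1216]
clock: 47.6
tcp_pos: [0.6233, 0.1203, 0.0942]
tcp_rot: [-0.468, -0.526, -0.472, 0.531]
ft_force: [-16.6, -2.6, 8.9]
width: 0.258
t 47.6 tcp [0.6233 0.1203 0.0942] yaw_y -0.117 xaxis [-0.009 -0.    -1.   ] w 0.258 F [-16.6289  -2.5875   8.9476] T [-0.3075  2.8749  0.085 ] q [0.0044 0.6486 1.2368 0.     1.2652 0.1215]
```

```bash
python3 -m inch '[{"tx":-0.13,"ty":0,"tz":0,"rx":0,"ry":0,"rz":0,"claw":0.2},{"tx":0,"ty":0,"tz":0,"rx":0,"ry":0,"rz":0,"claw":0.1},{"tx":0,"ty":0,"tz":0.4,"rx":0,"ry":0,"rz":0,"claw":0.1},{"tx":0,"ty":0,"tz":0.8,"rx":0,"ry":0,"rz":0,"claw":0.1},{"tx":0,"ty":0,"tz":0.2,"rx":0,"ry":0,"rz":0,"claw":0.1},{"tx":0.1,"ty":0.8,"tz":0,"rx":0,"ry":0,"rz":0.5,"claw":0.1},{"tx":0.1,"ty":0.8,"tz":0,"rx":0,"ry":0,"rz":0.5,"claw":0.1},{"tx":0.1,"ty":0.8,"tz":0,"rx":0,"ry":0,"rz":0.5,"claw":0.1},{"tx":0.1,"ty":0.8,"tz":0,"rx":0,"ry":0,"rz":0.4,"claw":0.1},{"tx":0.08,"ty":0.8,"tz":0,"rx":0,"ry":0,"rz":0,"claw":0.1},{"tx":0,"ty":0,"tz":0,"rx":0,"ry":0,"rz":0,"claw":0.1},{"tx":0,"ty":0,"tz":0,"rx":0,"ry":0,"rz":0,"claw":0.1},{"tx":0,"ty":0,"tz":0,"rx":0,"ry":0,"rz":0,"claw":0.1}]' 20; python3 g.py .639 .2806 .0575 .08
```

```text
clock: 48.9
tcp_pos: [0.6408, 0.2794, 0.1503]
tcp_rot: [0.52, 0.479, 0.52, -0.479]
ft_force: [0.4, 0.0, 0.3]
width: 0.451
t 48.9 tcp [0.6408 0.2794 0.1503] yaw_y 0.081 xaxis [-0.0003  0.0004 -1.    ] w 0.451 F [0.3907 0.0478 0.3228] T [0.0616 0.0008 0.0366] q [0.2421 0.7049 0.948  0.0005 1.4889 0.1615]
total units t [-0.05  0.03 -2.32] r [-0.   -0.   -0.01]
```

```bash
python3 -m inch '[{"tx":-0.05,"ty":0.03,"tz":-0.6,"rx":0,"ry":0,"rz":0,"claw":0.1},{"tx":0,"ty":0,"tz":-0.7,"rx":0,"ry":0,"rz":0,"claw":0.1},{"tx":0,"ty":0,"tz":-0.6,"rx":0,"ry":0,"rz":0,"claw":0.1},{"tx":0,"ty":0,"tz":-0.4,"rx":0,"ry":0,"rz":0,"claw":0.1},{"tx":0,"ty":0,"tz":0,"rx":0,"ry":0,"rz":0,"claw":0.1},{"tx":0,"ty":0,"tz":0,"rx":0,"ry":0,"rz":0,"claw":0.1},{"tx":0,"ty":0,"tz":0,"rx":0,"ry":0,"rz":0,"claw":1},{"tx":0,"ty":0,"tz":0,"rx":0,"ry":0,"rz":0,"claw":1},{"tx":0,"ty":0,"tz":0,"rx":0,"ry":0,"rz":0,"claw":1},{"tx":0,"ty":0,"tz":0,"rx":0,"ry":0,"rz":0,"claw":1},{"tx":0,"ty":0,"tz":0,"rx":0,"ry":0,"rz":0,"claw":1},{"tx":0,"ty":0,"tz":0,"rx":0,"ry":0,"rz":0,"claw":1}]' 70; python3 g.py .639 .2806 .0575 1.453
```

```text
clock: 50.1
tcp_pos: [0.6391, 0.2816, 0.0589]
tcp_rot: [0.52, 0.48, 0.52, -0.479]
ft_force: [1.8, 0.2, 2.3]
width: 0.107
t 50.1 tcp [0.6391 0.2816 0.0589] yaw_y 0.082 xaxis [ 0.0012  0.0009 -1.    ] w 0.107 F [1.8049 0.1869 2.3332] T [-0.1003 -0.3949  0.0066] q [0.2457 0.7822 1.0645 0.0006 1.2936 0.164 ]
total units t [-0.   -0.02 -0.04] r [-0.01  0.   13.1 ]
```

```bash
python3 -m inch '[{"tx":0,"ty":-0.01,"tz":-0.05,"rx":0,"ry":0,"rz":0,"claw":1},{"tx":0,"ty":0,"tz":0,"rx":0,"ry":0,"rz":0.7,"claw":1},{"tx":0,"ty":0,"tz":0,"rx":0,"ry":0,"rz":0.7,"claw":1},{"tx":0,"ty":0,"tz":0,"rx":0,"ry":0,"rz":0.7,"claw":1},{"tx":0,"ty":0,"tz":0,"rx":0,"ry":0,"rz":0.7,"claw":1},{"tx":0,"ty":0,"tz":0,"rx":0,"ry":0,"rz":0.7,"claw":1},{"tx":0,"ty":0,"tz":0,"rx":0,"ry":0,"rz":0.7,"claw":1},{"tx":0,"ty":0,"tz":0,"rx":0,"ry":0,"rz":0.7,"claw":1},{"tx":0,"ty":0,"tz":0,"rx":0,"ry":0,"rz":0.7,"claw":1},{"tx":0,"ty":0,"tz":0,"rx":0,"ry":0,"rz":0.7,"claw":1},{"tx":0,"ty":0,"tz":0,"rx":0,"ry":0,"rz":0.7,"claw":1},{"tx":0,"ty":0,"tz":0,"rx":0,"ry":0,"rz":0.7,"claw":1},{"tx":0,"ty":0,"tz":0,"rx":0,"ry":0,"rz":0.7,"claw":1},{"tx":0,"ty":0,"tz":0,"rx":0,"ry":0,"rz":0.7,"claw":1},{"tx":0,"ty":0,"tz":0,"rx":0,"ry":0,"rz":0.7,"claw":1},{"tx":0,"ty":0,"tz":0,"rx":0,"ry":0,"rz":0.7,"claw":1},{"tx":0,"ty":0,"tz":0,"rx":0,"ry":0,"rz":0.7,"claw":1},{"tx":0,"ty":0,"tz":0,"rx":0,"ry":0,"rz":0.7,"claw":1},{"tx":0,"ty":0,"tz":0,"rx":0,"ry":0,"rz":0.7,"claw":1},{"tx":0,"ty":0,"tz":0,"rx":0,"ry":0,"rz":0,"claw":1}]' 70; python3 g.py .639 .2806 .0575 1.453
```

```text
clock: 52.1
tcp_pos: [0.6375, 0.2802, 0.0563]
tcp_rot: [0.703, 0.058, 0.706, -0.06]
ft_force: [-3.9, -4.0, 6.6]
width: 0.105
t 52.1 tcp [0.6375 0.2802 0.0563] yaw_y 1.403 xaxis [-0.0043 -0.0021 -1.    ] w 0.105 F [-3.9092 -3.9837  6.6009] T [-0.864   0.8156 -0.1131] q [ 0.245   0.7842  1.0686 -0.0011  1.2935 -1.1576]
total units t [0.04 0.01 0.03] r [ 0.02 -0.04  0.48]
```

Turn on to the locked stop, past the play.

```bash
python3 -m inch '[{"tx":0,"ty":0,"tz":0,"rx":0,"ry":0,"rz":0.5,"claw":1},{"tx":0,"ty":0,"tz":0,"rx":0,"ry":0,"rz":0.4,"claw":1},{"tx":0,"ty":0,"tz":0,"rx":0,"ry":0,"rz":0.4,"claw":1},{"tx":0,"ty":0,"tz":0,"rx":0,"ry":0,"rz":0,"claw":1},{"tx":0,"ty":0,"tz":0,"rx":0,"ry":0,"rz":0,"claw":1}]' 70; python3 g.py .639 .2806 .0575 1.453;python3 -m inch '[{"tx":0,"ty":0,"tz":0,"rx":0,"ry":0,"rz":0.4,"claw":1},{"tx":0,"ty":0,"tz":0,"rx":0,"ry":0,"rz":0.4,"claw":1},{"tx":0,"ty":0,"tz":0,"rx":0,"ry":0,"rz":0,"claw":1},{"tx":0,"ty":0,"tz":0,"rx":0,"ry":0,"rz":0,"claw":1}]' 70; python3 g.py .639 .2806 .0575 1.453
```

```text
clock: 52.6
tcp_pos: [0.6374, 0.28, 0.0563]
tcp_rot: [0.705, 0.011, 0.709, -0.013]
ft_force: [-4.6, -6.2, 6.3]
width: 0.106
t 52.6 tcp [0.6374 0.28   0.0563] yaw_y 1.537 xaxis [-0.0044 -0.0026 -1.    ] w 0.106 F [-4.6339 -6.2256  6.3465] T [-1.0194  0.8214 -0.0862] q [ 0.2449  0.7841  1.0687 -0.0015  1.2937 -1.2917]
total units t [0.04 0.01 0.03] r [ 0.02 -0.04 -0.8 ]
clock: 53.0
tcp_pos: [0.6375, 0.2799, 0.0563]
tcp_rot: [0.705, -0.019, 0.708, 0.017]
ft_force: [-4.5, -5.9, 7.6]
width: 0.106
t 53.0 tcp [0.6375 0.2799 0.0563] yaw_y 1.621 xaxis [-0.0044 -0.0029 -1.    ] w 0.106 F [-4.5314 -5.9042  7.5689] T [-1.1495  0.7942 -0.1293] q [ 0.2448  0.7841  1.0688 -0.0018  1.2937 -1.3754]
total units t [0.04 0.02 0.03] r [ 0.02 -0.04 -1.6 ]
```

```bash
python3 -m inch '[{"tx":0.03,"ty":0.03,"tz":0.03,"rx":0,"ry":0,"rz":-0.5,"claw":1},{"tx":0,"ty":0,"tz":0,"rx":0,"ry":0,"rz":-0.4,"claw":1},{"tx":0,"ty":0,"tz":0.1,"rx":0,"ry":0,"rz":0,"claw":1},{"tx":0,"ty":0,"tz":0.15,"rx":0,"ry":0,"rz":0,"claw":1},{"tx":0,"ty":0,"tz":0,"rx":0,"ry":0,"rz":0,"claw":1}]' 70; python3 g.py .639 .2806 .0575 1.453
```

```text
clock: 53.5
tcp_pos: [0.6378, 0.2806, 0.066]
tcp_rot: [0.704, 0.014, 0.71, -0.017]
ft_force: [-5.9, -7.3, 1.1]
width: 0.101
t 53.5 tcp [0.6378 0.2806 0.066 ] yaw_y 1.526 xaxis [-0.0079 -0.0042 -1.    ] w 0.101 F [-5.8966 -7.3153  1.0787] T [-1.4553  0.9932  0.0033] q [ 0.2458  0.7769  1.0536 -0.0022  1.3199 -1.2799]
total units t [ 0.03  0.   -0.21] r [ 0.04 -0.08 -0.7 ]
```

```bash
python3 -m inch '[{"tx":-0.04,"ty":-0.05,"tz":0.05,"rx":0,"ry":0,"rz":0,"claw":1},{"tx":0,"ty":0,"tz":0.15,"rx":0,"ry":0,"rz":0,"claw":1},{"tx":0,"ty":0,"tz":0,"rx":0,"ry":0,"rz":0,"claw":1}]' 70; python3 g.py; python3 -m inch '[{"tx":0,"ty":0,"tz":0.2,"rx":0,"ry":0,"rz":0,"claw":1},{"tx":0,"ty":0,"tz":0.3,"rx":0,"ry":0,"rz":0,"claw":1},{"tx":0,"ty":0,"tz":0.6,"rx":0,"ry":0,"rz":0,"claw":1},{"tx":0,"ty":0,"tz":0.6,"rx":0,"ry":0,"rz":0,"claw":1},{"tx":0,"ty":0,"tz":0,"rx":0,"ry":0,"rz":0,"claw":1}]' 70; python3 g.py .4271 .3098 .14 1.124;  python3 - <<'E'
from h import *
t=camera('top')[:,:,::-1];s=camera('side')[:,:,::-1]
cv2.imwrite('pics/g_t.png',t);cv2.imwrite('pics/g_s.png',s)
c=lambda im,u0,v0,u1,v1,f:cv2.resize(im[v0:v1,u0:u1],None,fx=f,fy=f,interpolation=cv2.INTER_CUBIC)
cv2.imwrite('pics/m13.png',c(s,165,100,275,210,5))
f=lambda P:np.round((proj('side',P)-[165,100]+.4)*5,1)
o=get_obs()['tcp_pos'];print('expected tip',f([o-[0,0,.0372]]),'head top',f([o+[0,0,.030]]))
E
```

```text
clock: 53.8
tcp_pos: [0.6377, 0.2803, 0.076]
tcp_rot: [0.706, 0.015, 0.708, -0.016]
ft_force: [-3.8, -1.8, 2.9]
width: 0.106
t 53.8 tcp [0.6377 0.2803 0.076 ] yaw_y 1.527 xaxis [-0.0023 -0.0006 -1.    ] w 0.106 F [-3.8394 -1.8367  2.9258] T [-0.4397  0.6223 -0.0497] q [ 0.2446  0.7638  1.0502 -0.      1.3299 -1.2822]
clock: 54.3
tcp_pos: [0.6401, 0.2811, 0.149]
tcp_rot: [0.71, 0.016, 0.704, -0.015]
ft_force: [0.6, 0.5, -0.5]
width: 0.107
t 54.3 tcp [0.6401 0.2811 0.149 ] yaw_y 1.527 xaxis [ 0.0083  0.0024 -1.    ] w 0.107 F [ 0.6031  0.4647 -0.4806] T [ 0.0021 -0.0136  0.0344] q [ 0.2447  0.7016  0.9585  0.0003  1.4728 -1.2822]
total units t [-5.32  0.72 -0.22] r [-0.01  0.08 -3.85]
expected tip [[188.9 255.1]] head top [[175.8 139.1]]
```

View pics/m13.png

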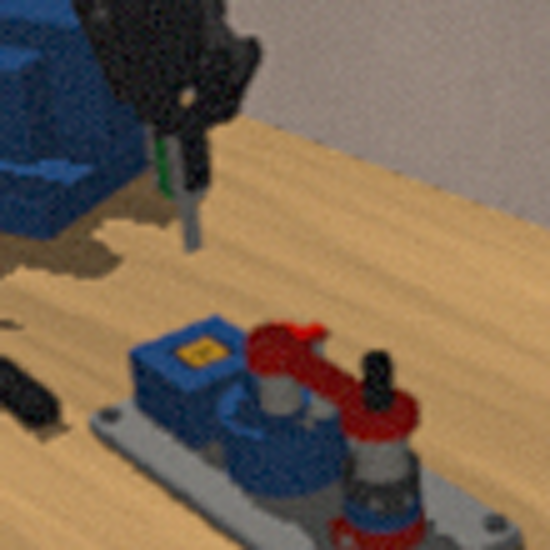

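```bash
python3 -m inch '[{"tx":-0.66,"ty":0.09,"tz":0,"rx":0,"ry":0,"rz":-0.48,"claw":1},{"tx":-0.66,"ty":0.09,"tz":0,"rx":0,"ry":0,"rz":-0.48,"claw":1},{"tx":-0.66,"ty":0.09,"tz":0,"rx":0,"ry":0,"rz":-0.48,"claw":1},{"tx":-0.66,"ty":0.09,"tz":0,"rx":0,"ry":0,"rz":-0.48,"claw":1},{"tx":-0.66,"ty":0.09,"tz":0,"rx":0,"ry":0,"rz":-0.48,"claw":1},{"tx":-0.66,"ty":0.09,"tz":0,"rx":0,"ry":0,"rz":-0.48,"claw":1},{"tx":-0.66,"ty":0.09,"tz":0,"rx":0,"ry":0,"rz":-0.48,"claw":1},{"tx":-0.66,"ty":0.09,"tz":-0.3,"rx":0,"ry":0,"rz":-0.48,"claw":1},{"tx":0,"ty":0,"tz":-0.6,"rx":0,"ry":0,"rz":0,"claw":1},{"tx":0,"ty":0,"tz":0,"rx":0,"ry":0,"rz":0,"claw":1},{"tx":0,"ty":0,"tz":0,"rx":0,"ry":0,"rz":0,"claw":1},{"tx":0,"ty":0,"tz":0,"rx":0,"ry":0,"rz":0,"claw":1}]' 70; python3 g.py .4268 .3098 .0795 1.124;
```

```text
clock: 55.6
tcp_pos: [0.4279, 0.3092, 0.1084]
tcp_rot: [0.69, 0.157, 0.689, -0.156]
ft_force: [-0.2, 0.2, -0.2]
width: 0.103
t 55.6 tcp [0.4279 0.3092 0.1084] yaw_y 1.124 xaxis [ 0.0004  0.0007 -1.    ] w 0.103 F [-0.2247  0.1952 -0.2464] T [-0.0221 -0.0309 -0.0422] q [ 0.4011  0.4674  1.5476  0.0005  1.126  -0.7233]
total units t [-0.03  0.01 -0.72] r [-0.01  0.   -0.  ]
```

```bash
python3 -m inch '[{"tx":-0.03,"ty":0.01,"tz":-0.4,"rx":0,"ry":0,"rz":0,"claw":1},{"tx":0,"ty":0,"tz":-0.25,"rx":0,"ry":0,"rz":0,"claw":1},{"tx":0,"ty":0,"tz":-0.1,"rx":0,"ry":0,"rz":0,"claw":1},{"tx":0,"ty":0,"tz":-0.1,"rx":0,"ry":0,"rz":0,"claw":1},{"tx":0,"ty":0,"tz":-0.1,"rx":0,"ry":0,"rz":0,"claw":1},{"tx":0,"ty":0,"tz":0,"rx":0,"ry":0,"rz":0,"claw":1}]' 70; python3 g.py .4268 .3098 .05 1.124;
```

```text
clock: 56.2
tcp_pos: [0.4259, 0.3095, 0.0695]
tcp_rot: [0.689, 0.156, 0.69, -0.157]
ft_force: [-0.0, 0.1, -0.1]
width: 0.106
t 56.2 tcp [0.4259 0.3095 0.0695] yaw_y 1.124 xaxis [-0.0009  0.0001 -1.    ] w 0.106 F [-0.0134  0.0638 -0.0569] T [ 0.0293  0.0112 -0.0058] q [ 0.4032  0.5189  1.5952  0.0006  1.0283 -0.7216]
total units t [ 0.02  0.01 -0.49] r [-0.   -0.01 -0.  ]
```

In the slot without contact. Lower to the shoulder, release and retreat.

```bash
python3 -m inch '[{"tx":0.02,"ty":0.01,"tz":-0.15,"rx":0,"ry":0,"rz":0,"claw":1},{"tx":0,"ty":0,"tz":-0.15,"rx":0,"ry":0,"rz":0,"claw":1},{"tx":0,"ty":0,"tz":-0.14,"rx":0,"ry":0,"rz":0,"claw":1},{"tx":0,"ty":0,"tz":0,"rx":0,"ry":0,"rz":0,"claw":1},{"tx":0,"ty":0,"tz":0,"rx":0,"ry":0,"rz":0,"claw":1}]' 70; python3 g.py; python3 -m inch '[{"tx":0,"ty":0,"tz":0,"rx":0,"ry":0,"rz":0,"claw":0.2},{"tx":0,"ty":0,"tz":0,"rx":0,"ry":0,"rz":0,"claw":0.2},{"tx":0,"ty":0,"tz":0,"rx":0,"ry":0,"rz":0,"claw":0.2},{"tx":0,"ty":0,"tz":0.3,"rx":0,"ry":0,"rz":0,"claw":0.2},{"tx":0,"ty":0,"tz":0.7,"rx":0,"ry":0,"rz":0,"claw":0.2},{"tx":0,"ty":0,"tz":0.8,"rx":0,"ry":0,"rz":0,"claw":0.2},{"tx":0,"ty":0,"tz":0.8,"rx":0,"ry":0,"rz":0,"claw":0.2},{"tx":-0.6,"ty":0.5,"tz":0.4,"rx":0,"ry":0,"rz":0,"claw":0.2},{"tx":-0.7,"ty":0.6,"tz":0,"rx":0,"ry":0,"rz":0,"claw":0.2},{"tx":-0.7,"ty":0.6,"tz":0,"rx":0,"ry":0,"rz":0,"claw":0.2},{"tx":-0.7,"ty":0.6,"tz":0,"rx":0,"ry":0,"rz":0,"claw":0.2},{"tx":-0.5,"ty":0.6,"tz":0,"rx":0,"ry":0,"rz":0,"claw":0.2},{"tx":0,"ty":0,"tz":0,"rx":0,"ry":0,"rz":0,"claw":0.2},{"tx":0,"ty":0,"tz":0,"rx":0,"ry":0,"rz":0,"claw":0.2}]' 70; python3 g.py; python3 - <<'E'
from h import *
t=camera('top')[:,:,::-1].copy();s=camera('side')[:,:,::-1].copy()
cv2.imwrite('pics/z_t.png',t);cv2.imwrite('pics/z_s.png',s)
from fit import *
c=lambda im,u0,v0,u1,v1,f:cv2.resize(im[v0:v1,u0:u1],None,fx=f,fy=f,interpolation=cv2.INTER_CUBIC)
M=np.zeros((600,800,3),np.uint8)
M[:300,:500]=c(t,160,165,260,225,5);M[:175,520:770]=c(t,150,250,200,285,5)
M[305:600,:475]=c(s,180,160,275,219,5);M[275:497,520:730]=c(s,120,185,155,222,6)
cv2.imwrite('pics/m14.png',M)
ob=[(cam,seg(im,'green',r),r) for cam,im,r in (('top',t,(150,255,175,280)),('side',s,(120,185,145,204)))]
print('key',np.array(fit(KEYHEAD,ob,.012,(.4268,.3098))))
a=cv2.imread('pics/side_a_side_raw.png');ta=cv2.imread('pics/top_a_top_raw.png')
print('green px',[color(a,'green').sum(),color(s,'green').sum()])
E
```

```text
clock: 56.7
tcp_pos: [0.4266, 0.3099, 0.052]
tcp_rot: [0.689, 0.156, 0.69, -0.157]
ft_force: [0.4, 0.2, -1.3]
width: 0.101
t 56.7 tcp [0.4266 0.3099 0.052 ] yaw_y 1.125 xaxis [-0.001  0.    -1.   ] w 0.101 F [ 0.3959  0.1523 -1.2704] T [-0.0736  0.0232  0.0188] q [ 0.4033  0.5458  1.6105  0.0005  0.9863 -0.7215]
clock: 58.1
tcp_pos: [0.2984, 0.4261, 0.1728]
tcp_rot: [0.69, 0.156, 0.69, -0.156]
ft_force: [-0.1, -0.8, -0.4]
width: 0.4
t 58.1 tcp [0.2984 0.4261 0.1728] yaw_y 1.126 xaxis [ 0.0001  0.0005 -1.    ] w 0.400 F [-0.1433 -0.7664 -0.4241] T [ 0.0479 -0.0138 -0.0614] q [ 0.7318  0.3807  1.4782  0.0003  1.2823 -0.3942]
key [0.42859116 0.30961734 2.65943856 0.72364577]
green px [np.int64(255), np.int64(256)]
```

View pics/m14.png

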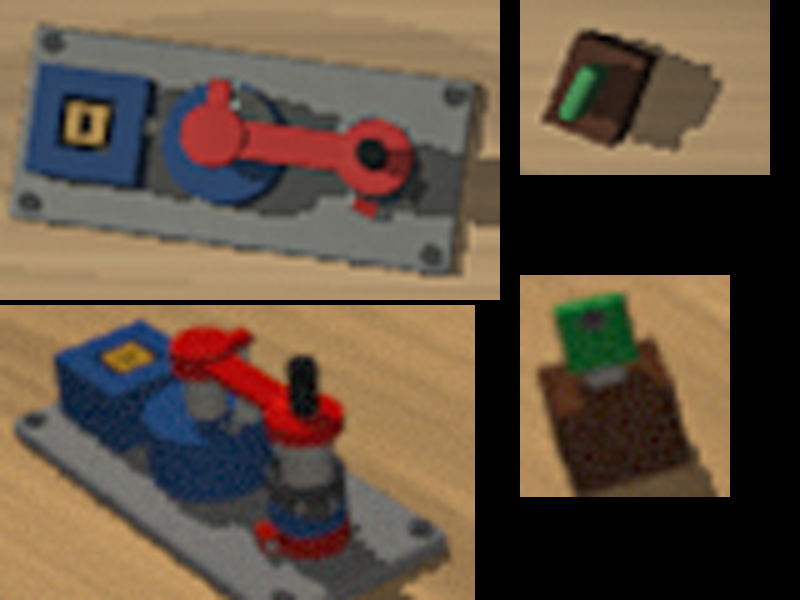

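```bash
python3 - <<'E'
from h import *
for cam,n,r in (('top','t',(172,184,183,196)),('side','s',(198,165,214,178))):
    a=cv2.imread(f'pics/{cam}_a_{cam}_raw.png').astype(int);z=cv2.imread(f'pics/z_{n}.png').astype(int)
    u0,v0,u1,v1=r;d=np.abs(a-z);print(cam,'lock diff',d[v0:v1,u0:u1].mean(),'max',d[v0:v1,u0:u1].max(),'bench noise',d[60:100,300:500].mean())
print(sign_off())
E
```

```text
top lock diff 0.7373737373737373 max 4 bench noise 0.7579583333333333
side lock diff 4.222756410256411 max 25 bench noise 2.810375
the job is handed in; nothing more can be done
None
```

The job is done and handed in at about 58 s on the robot's clock. All three clamps that were there (red, blue and dark steel; the bare aluminium one was absent) are stacked on the post. The arm is closed over them, the lock is turned back, and the key is in its stand.

**Last checks**
- **Stack:** the pictures show red, blue and dark steel lying flat on the post under the closed arm. No contact force was felt as any clamp went down.
- **Arm:** pushed against its closed stop with 16 N. In the last pictures it stands as it did at the start.
- **Lock:** the lock area in the top picture matches the first one to within camera noise. The side picture differs slightly more there (mean 4.2 against 2.8 on plain bench).
- **Key:** fitted about 2 mm from where it first stood, upright. The gripper was well clear of everything.

**What disagreed or went wrong**
- My camera estimate of the keyway was about 2 to 3 mm off from what contact showed. I corrected it by feel during insertion.
- The first closing on the blue clamp was too high and missed; I repeated it.
- The wrist torque showed no clear end stop when turning the key either way, so the unlocked and locked positions rest on the turn angles and the pictures.
- I did not measure the bystanders at the end. I saw none move, and no contact with them showed up in the force readings.

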